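# Unlock the analyser's reagent tray and load it with cartridges

## Task

The analyser's reagent tray is locked and only one of the three keys in the stand fits: try them until one turns the latch clockwise to its stop, putting keys that do not fit back in the stand. Leave the right key in the lock, draw the tray fully out, stand every reagent cartridge that lies on the bench upright on the tray, on its short thin edge with the caps on top, and push the tray gently fully home with the cartridges still standing. Then lock it again with the key and put that key back in the stand, so that all three hang there; do not disturb anything else on the bench.

Things in the scene. Friction and masses are not known exactly. Their poses are not given: they have to be found in the camera images.
- analyser: White reagent module fixed on the bench (mm): housing 250 deep, 230 wide, 175 high, mouth 180 wide, 151 high facing the robot, roof set back 35. Origin on the bench under the mouth's middle; x into the housing, y left, z up. Left of the tray, at x -60, y +155, a lock console (90 x by 80 y, top at z 100) with the keyhole in its top; steel latch tongue in its gap at z 24 to 32
- keyhole (a point): Centre of the keyhole, in the console's flat top, 100 mm above the bench; axes as the analyser's. At latch 0 the slot lies along x: 26 long, 6.5 wide (blade 24 x 4), inside a plug in a 29 square well; it turns with the latch. Fully in: the key's collar rests on the console top, so key origin = this point
- latch (a joint): Turn of plug and tongue, rad: 0 locked (tongue points to -y, before the tray's lug), grows clockwise seen from above, stop at 1.52 (tongue to -x, tray free). Stays where left; friction 0.06 N m. A wrong key goes fully in but jams after 0.2 to 0.3 rad and then slips in the fingers; the right one turns to the stop. Keys draw out only near 0
- tray_grip (a point): Middle of the tray's blue grip bar, 44 mm above the bench; tray home: at analyser x -68. Bar 90 long (analyser y), 12 (x) by 10 (z) in section, on posts at y +-41; free below it down to the tray plate, whose top is 12 above the bench
- tray (a joint): How far the tray is drawn out towards the robot along analyser -x, m: 0 home, 0.16 fully out. Friction 1.5 N, stays where left. Blocked after about 2 mm at latch 0; free at latch above 1.2
- tray_floor (a point): Centre of the tray's loading area, on its floor, 12 mm above the bench; moves with the tray, axes as the analyser's. Area 170 (x) by 140 (y), rims 10 high at the two sides y +-72. Tray home: at analyser x 60; fully out: at x -100, all of the area in front of the mouth
- key_stand: White key stand fixed on the bench, 160 long (x) by 60 wide (y) by 62 high, origin under its centre, with three slots in its top at x = -50, 0, +50, each 30 (x) by 10 (y) and 57 deep. A key hangs in a slot by its collar: key origin at stand z = 62
- key_a: Key with black head, in any slot of the stand at the start. Origin under the centre of its collar; z up. Collar 34 mm across, z 0 to 6; round head 24 across, z 6 to 44, white mark on top along x; steel blade 24 wide (x), 4 thick (y), down to z -50. Which key fits changes from start to start, whatever its colour; it fits half turned too. 100 g
- key_b: Key with red head, in any slot of the stand at the start. Origin under the centre of its collar; z up. Collar 34 mm across, z 0 to 6; round head 24 across, z 6 to 44, white mark on top along x; steel blade 24 wide (x), 4 thick (y), down to z -50. Which key fits changes from start to start, whatever its colour; it fits half turned too. 100 g
- key_c: Key with blue head, in any slot of the stand at the start. Origin under the centre of its collar; z up. Collar 34 mm across, z 0 to 6; round head 24 across, z 6 to 44, white mark on top along x; steel blade 24 wide (x), 4 thick (y), down to z -50. Which key fits changes from start to start, whatever its colour; it fits half turned too. 100 g
- cartridge_1: Reagent cartridge with green caps, a flat white box 100 (x) by 64 (y) by 28 (z) with two caps (21 across, 14 high) on its +x end. Origin in the middle of the box; x points to the caps. Starts lying flat on the bench, caps roughly to the right. About 220 g. Absent in some starts
- cartridge_2: Reagent cartridge with orange caps, a flat white box 100 (x) by 64 (y) by 28 (z) with two caps (21 across, 14 high) on its +x end. Origin in the middle of the box; x points to the caps. Starts lying flat on the bench, caps roughly to the right. About 220 g. Absent in some starts
- cartridge_3: Reagent cartridge with yellow caps, a flat white box 100 (x) by 64 (y) by 28 (z) with two caps (21 across, 14 high) on its +x end. Origin in the middle of the box; x points to the caps. Starts lying flat on the bench, caps roughly to the right. About 220 g. Absent in some starts
- cartridge_4: Reagent cartridge with blue caps, a flat white box 100 (x) by 64 (y) by 28 (z) with two caps (21 across, 14 high) on its +x end. Origin in the middle of the box; x points to the caps. Starts lying flat on the bench, caps roughly to the right. About 220 g. Absent in some starts
- tube_rack: Lilac rack with sample tubes, 100 x 200 x 98; a bystander to leave alone. Origin at the centre of its underside
- wash_bottle: White wash bottle with red cap, 64 across, 150 high; a bystander to leave alone. Origin at the centre of its underside
- cup_a: Specimen cup with yellow lid, 62 across, 65 high; a bystander to leave alone. Origin at the centre of its underside
- cup_b: Second specimen cup with yellow lid, 62 across, 65 high; a bystander to leave alone. Origin at the centre of its underside
- scanner: Black hand scanner lying down, about 130 x 55 x 36; a bystander to leave alone. Origin at the centre of its underside (middle of its handle)

How it is judged:
On the way, in this order (a step that is already met when the one before it is completed fails the run):
1. a key is fully in the lock and has turned the latch clear (latch beyond 1.3 rad) (value of joint latch above 1.3 rad and ((horizontal distance between key_a and keyhole below 0.006 m and z of key_a in the frame of keyhole below 0.006 m) or (horizontal distance between key_b and keyhole below 0.006 m and z of key_b in the frame of keyhole below 0.006 m) or (horizontal distance between key_c and keyhole below 0.006 m and z of key_c in the frame of keyhole below 0.006 m))), for 0.2 s.
2. the tray is drawn out (more than 140 mm) (value of joint tray above 0.14 m), for 0.2 s.
3. every cartridge stands upright, caps on top, on the drawn-out tray, and the fingers are off them (value of joint tray above 0.12 m and angle between each of cartridge_1, cartridge_2, cartridge_3, cartridge_4's own x axis and vertical below 0.12 rad and z of cartridge_1 in the frame of tray_floor between 0.044 and 0.057 m and x of cartridge_1 in the frame of tray_floor between -0.085 and 0.085 m and y of cartridge_1 in the frame of tray_floor between -0.06 and 0.06 m and z of cartridge_2 in the frame of tray_floor between 0.044 and 0.057 m and x of cartridge_2 in the frame of tray_floor between -0.085 and 0.085 m and y of cartridge_2 in the frame of tray_floor between -0.06 and 0.06 m and z of cartridge_3 in the frame of tray_floor between 0.044 and 0.057 m and x of cartridge_3 in the frame of tray_floor between -0.085 and 0.085 m and y of cartridge_3 in the frame of tray_floor between -0.06 and 0.06 m and z of cartridge_4 in the frame of tray_floor between 0.044 and 0.057 m and x of cartridge_4 in the frame of tray_floor between -0.085 and 0.085 m and y of cartridge_4 in the frame of tray_floor between -0.06 and 0.06 m and contact force between the fingers and cartridge_1 below 0.1 N and contact force between the fingers and cartridge_2 below 0.1 N and contact force between the fingers and cartridge_3 below 0.1 N and contact force between the fingers and cartridge_4 below 0.1 N), for 0.3 s.
4. the tray is home (within 6 mm) with the latch still open and the cartridges standing (value of joint tray below 0.006 m and value of joint latch above 1 rad and angle between each of cartridge_1, cartridge_2, cartridge_3, cartridge_4's own x axis and vertical below 0.12 rad and z of cartridge_1 in the frame of tray_floor between 0.044 and 0.057 m and x of cartridge_1 in the frame of tray_floor between -0.085 and 0.085 m and y of cartridge_1 in the frame of tray_floor between -0.06 and 0.06 m and z of cartridge_2 in the frame of tray_floor between 0.044 and 0.057 m and x of cartridge_2 in the frame of tray_floor between -0.085 and 0.085 m and y of cartridge_2 in the frame of tray_floor between -0.06 and 0.06 m and z of cartridge_3 in the frame of tray_floor between 0.044 and 0.057 m and x of cartridge_3 in the frame of tray_floor between -0.085 and 0.085 m and y of cartridge_3 in the frame of tray_floor between -0.06 and 0.06 m and z of cartridge_4 in the frame of tray_floor between 0.044 and 0.057 m and x of cartridge_4 in the frame of tray_floor between -0.085 and 0.085 m and y of cartridge_4 in the frame of tray_floor between -0.06 and 0.06 m), for 0.2 s.
5. the latch is locked again (below 0.15 rad) with the tray home (value of joint tray below 0.006 m and value of joint latch below 0.15 rad), for 0.2 s.
At the end, for the whole second after the job is handed in: The tray is home (within 8 mm) and locked (latch below 0.15 rad), every cartridge present stands upright in it on the tray floor (caps up, tilt under 0.12 rad, its middle within 85 mm in x and 60 mm in y of the loading area's centre), all three keys hang upright in the key stand, and all is at rest (value of joint tray below 0.008 m and value of joint latch below 0.15 rad and angle between each of cartridge_1, cartridge_2, cartridge_3, cartridge_4's own x axis and vertical below 0.12 rad and z of cartridge_1 in the frame of tray_floor between 0.044 and 0.057 m and x of cartridge_1 in the frame of tray_floor between -0.085 and 0.085 m and y of cartridge_1 in the frame of tray_floor between -0.06 and 0.06 m and z of cartridge_2 in the frame of tray_floor between 0.044 and 0.057 m and x of cartridge_2 in the frame of tray_floor between -0.085 and 0.085 m and y of cartridge_2 in the frame of tray_floor between -0.06 and 0.06 m and z of cartridge_3 in the frame of tray_floor between 0.044 and 0.057 m and x of cartridge_3 in the frame of tray_floor between -0.085 and 0.085 m and y of cartridge_3 in the frame of tray_floor between -0.06 and 0.06 m and z of cartridge_4 in the frame of tray_floor between 0.044 and 0.057 m and x of cartridge_4 in the frame of tray_floor between -0.085 and 0.085 m and y of cartridge_4 in the frame of tray_floor between -0.06 and 0.06 m and angle between each of key_a, key_b, key_c's own z axis and vertical below 0.2 rad and z of key_a in the frame of key_stand between 0.055 and 0.07 m and x of key_a in the frame of key_stand between -0.08 and 0.08 m and y of key_a in the frame of key_stand between -0.02 and 0.02 m and z of key_b in the frame of key_stand between 0.055 and 0.07 m and x of key_b in the frame of key_stand between -0.08 and 0.08 m and y of key_b in the frame of key_stand between -0.02 and 0.02 m and z of key_c in the frame of key_stand between 0.055 and 0.07 m and x of key_c in the frame of key_stand between -0.08 and 0.08 m and y of key_c in the frame of key_stand between -0.02 and 0.02 m and linear speed of each of cartridge_1, cartridge_2, cartridge_3, cartridge_4, key_a, key_b, key_c below 0.02 m/s); the robot touches nothing.
It fails at once if one of the other things on the bench (tube rack, wash bottle, cups, scanner) is pushed more than 40 mm away (distance of any of tube_rack, wash_bottle, cup_a, cup_b, scanner from where it was at the start of the episode above 0.04 m).
Of cartridge_1, cartridge_2, cartridge_3, cartridge_4 only 2 to 3 are there at a start; the rules pass over those that are not, and their reading is None.
At some moment in a run one of cartridge_1, cartridge_2, cartridge_3, cartridge_4 may be knocked a few centimetres aside while the robot is not near it.
It also fails if it takes over 210 s, if anything falls off the work surface, if the arm or the gripper's body presses on something with over 40 N, if the wrist force passes 120 N, or if a joint passes its speed limit or range.

## Robot

A 7-joint arm with a two-finger parallel gripper is mounted at the origin on the work surface. World frame = base frame: x ahead of the robot, y to its left, z up, the work surface at z = 0. Lengths are in m, angles in rad, forces in N, time in s.
With the tool pointing down it reaches from about 0.425 to 0.825 m from the base axis. Payload 3.6 kg.
Tool frame: the origin (TCP) lies midway between the tips of the shut fingers; the grasp point (between the pads) lies 19 mm behind it; y points along the fingers, z is the direction in which the jaws open and shut, and the axes are right-handed (so a half turn about y gives the same grasp; the last joint's range is limited). The gripper opens to 93 mm and grips with 3 to 60 N. Pads are 15 mm wide; open, the fingers measure 128 mm over their backs; the gripper's body (75 mm by 188 mm) begins 65 mm behind the grasp point.
Start: joints at [1.244, 0.615, -0.013, 1.423, 0.008, 1.103, -0.04], TCP at [0.192, -0.621, 0.219] pointing down, gripper open.
Joint ranges: [-3.12, 3.12], [-0.3, 2.06], [-1.34, 1.32], [0.26, 2.42], [-1.36, 4.5], [0.01, 1.98], [-2.84, 2.84]. Speed limits (rad/s): [2.79, 2.79, 3.14, 3.14, 3.14, 3.14, 3.14].

## Interface

Orientations are given as a 3x3 rotation matrix whose columns are the frame's x, y, z axes.
In Python, from cell import manip gives the robot as it stands.
- The arm moves only by the tool carry_out, never from a script. Its argument "moves" is a list of rows, each a list of 7 numbers: the turn, a rotation vector about the tool's x, y, z in units of 6 degrees (1.0 is 6 degrees), then the shift along the tool's x, y, z in units of 50 mm (1.0 is 50 mm), then the finger opening in mm, from 0 to 93. In form: [[rx, ry, rz, x, y, z, gripper], ...]. A call has 1 to 10 rows; each row is the pose to reach, as a shift and turn from the pose commanded when the call began, along the tool's axes at that moment; what a row does not reach only later rows make up. A row lasts 1/10 s, in which the tool goes at most 50 mm and 8.59 degrees, less where a joint would pass 70% of its speed; a pose out of reach is approached as far as the arm can. A call with a gripper value outside its range is refused whole. The fingers move at their own pace and stop on an object; "squeeze" is the grip in N (left out, the last holds). Time passes only in rows, so rows that repeat a pose let the fingers close. It gives the time, the measured TCP pose, the force and the opening at its end, in the units of the state.
- manip.get_obs(): the state, without advancing time (a new reading comes with each control period).
- manip.snapshot(name): name is "scene" or "top" or "wrist"; returns the picture (384x512x3 uint8, red, green, blue); there is no depth.
- manip.calibration(name): a dict with "camera_matrix" (3x3 intrinsics, pixels), "origin" and "orientation" of the camera in the world; the wrist camera has in their place "mount" (4x4, takes a point from camera to tool coordinates, whose origin is the TCP and whose axes are the tool frame's). Camera axes: x right, y up, looking along -z (the intrinsics and any distortion apply to the point x, -y, -z); pixel columns grow to the right and rows downward; lengths in m; the calibration is good to about 2 mm. A picture is of the moment at which its call begins: read the wrist's pose just before it. calibration takes no time and is no camera call.
- manip.close_job(): hands the job in, once; it reports no verdict.
The state is a dict: "t": time; "qpos": joint angles; "qd": joint speeds; "effort": joint torques, N m; "tool_pos": TCP position; "tool_rot": TCP orientation; "force": force on the tool from outside, world axes, zero at the start; "wrist_torque": the same for the moment, N m; "width": finger opening in m.
Only numpy, scipy, OpenCV 4.12 (cv2) and the standard library are available. Lean on these libraries where they do the work, as an engineer would, in place of code of your own. Each camera call takes 0.05 s, during which the arm holds its last target. There are 200 camera calls.

## Working session

There is one attempt and no reset: what is moved stays moved. The work goes in short steps, Python scripts to look and compute and a tool call to move; the robot and the scene stay as the last step left them, time stands still between calls to the robot, and variables do not carry over. Pictures are saved under pics/ and viewed, about 12 in all and at most 16, crops included, and the job is handed in when it is done.

Besides the shell and the picture viewer there is one more tool, called after ">>>" as name(argument=value, ...), one argument or row to a line, values as JSON. carry_out: Moves the arm, as the interface text tells. Its arguments: {"type":"object","properties":{"moves":{"type":"array"},"squeeze":{"type":"number"}},"required":["moves"]}

```bash
ls; mkdir -p pics; python3 - <<'E'
from cell import manip
import cv2,numpy as np
np.set_printoptions(precision=4,suppress=True)
o=manip.get_obs()
for k in o: print(k,np.array(o[k]))
for n in ("scene","top","wrist"):
    c=manip.calibration(n); print(n,c)
    cv2.imwrite(f"pics/{n}0.png",manip.snapshot(n)[:,:,::-1])
E
```

```text
pics
t 0.0
qpos [ 1.2445  0.6159 -0.0126  1.4249  0.0081  1.1034 -0.0404]
qd [ 0.0002 -0.0009  0.0004 -0.0004  0.0002  0.0008 -0.0006]
effort [ -0.0001 -45.8941   0.209  -16.5746  -0.0612   0.0204   0.0002]
tool_pos [ 0.1918 -0.6202  0.2175]
tool_rot [[-0.9554 -0.0007  0.2954]
 [-0.2954  0.0024 -0.9554]
 [ 0.     -1.     -0.0025]]
force [-0.095  -1.0544  0.1175]
wrist_torque [-0.0016  0.0108 -0.0162]
width 0.09293819329755096
scene {'camera_matrix': array([[384.0369,   0.    , 258.2959],
       [  0.    , 384.0369, 187.2178],
       [  0.    ,   0.    ,   1.    ]]), 'origin': array([1.1128, 0.6573, 0.887 ]), 'orientation': array([[-0.7146, -0.5112,  0.4775],
       [ 0.6995, -0.5124,  0.4982],
       [-0.01  ,  0.69  ,  0.7237]])}
top {'camera_matrix': array([[370.435 ,   0.    , 254.0833],
       [  0.    , 370.435 , 185.7105],
       [  0.    ,   0.    ,   1.    ]]), 'origin': array([0.4915, 0.0886, 1.4486]), 'orientation': array([[ 0.0234,  0.9981, -0.0572],
       [-0.9996,  0.0226, -0.0148],
       [-0.0135,  0.0575,  0.9983]])}
wrist {'camera_matrix': array([[329.6548,   0.    , 252.3431],
       [  0.    , 329.6548, 189.4145],
       [  0.    ,   0.    ,   1.    ]]), 'mount': array([[ 0.0008, -0.9677, -0.2522, -0.0699],
       [ 0.0001,  0.2522, -0.9677, -0.1667],
       [ 1.    ,  0.0007,  0.0003,  0.0011],
       [ 0.    ,  0.    ,  0.    ,  1.    ]])}
```

```bash
python3 - <<'E'
import cv2
for n in("top","scene"):
    a=cv2.imread(f"pics/{n}0.png"); cv2.imwrite(f"pics/{n}0b.png",cv2.resize(a,(800,600),interpolation=cv2.INTER_CUBIC))
E
```

```text
(no output)
```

View pics/top0b.png

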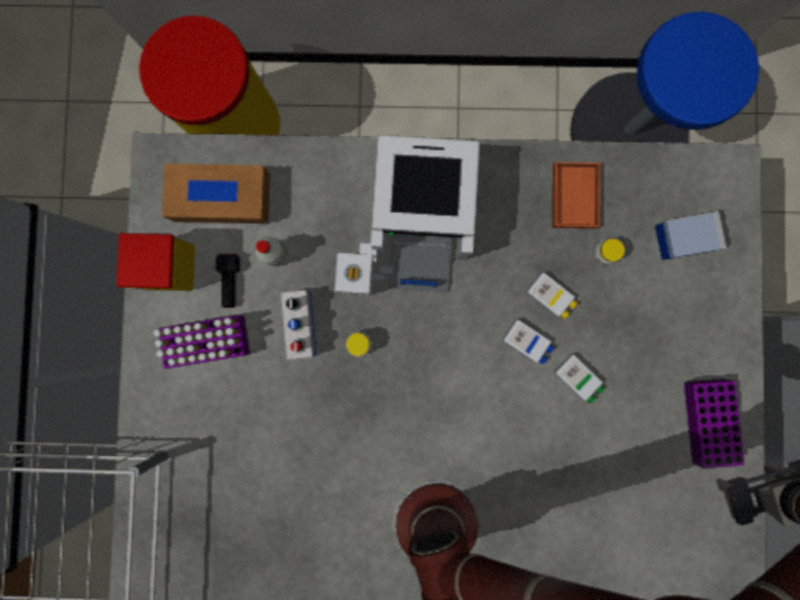

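View pics/scene0b.png

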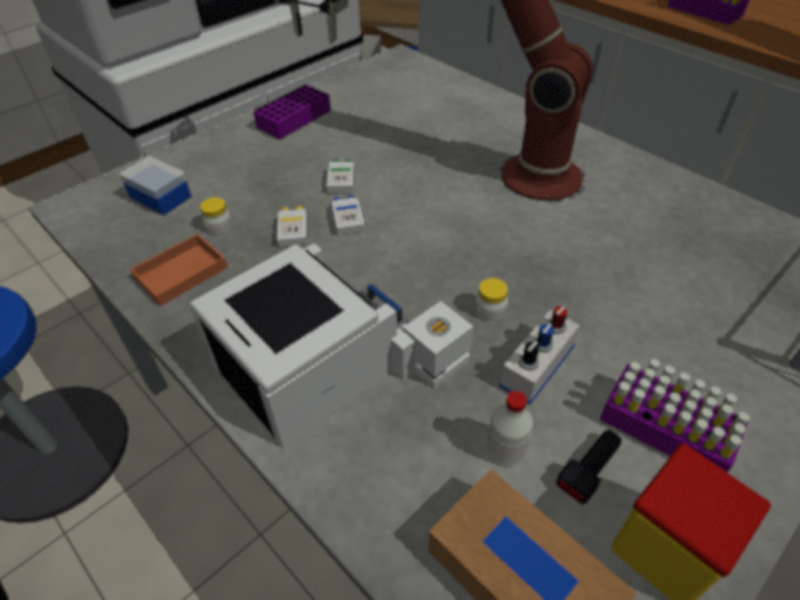

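```bash
cat > h.py <<'E'
from cell import manip
import cv2,numpy as np
from scipy.spatial.transform import Rotation as R
np.set_printoptions(precision=4,suppress=True)
def cam(name,obs=None):
    c=manip.calibration(name); K=c["camera_matrix"]
    if name=="wrist":
        T=np.eye(4);T[:3,:3]=obs["tool_rot"];T[:3,3]=obs["tool_pos"];M=T@c["mount"]
        return K,M[:3,3],M[:3,:3]
    return K,np.array(c["origin"]),np.array(c["orientation"])
def ray(C,uv):
    K,o,A=C; d=np.array([(uv[0]-K[0,2])/K[0,0],-(uv[1]-K[1,2])/K[1,1],-1.]); return o,A@d
def onz(C,uv,z):
    o,d=ray(C,uv); return o+d*(z-o[2])/d[2]
def proj(C,p):
    K,o,A=C; q=A.T@(np.array(p)-o); return np.array([K[0,0]*q[0]/-q[2]+K[0,2],K[1,1]*-q[1]/-q[2]+K[1,2]])
def shot(name,fn=None):
    obs=manip.get_obs(); im=manip.snapshot(name)
    if fn: cv2.imwrite(f"pics/{fn}.png",im[:,:,::-1])
    return im,cam(name,obs),obs
def rowto(obs,p,Rt=None):
    "move in units from the measured pose to TCP position p, rotation Rt"
    A=np.array(obs["tool_rot"]); s=A.T@(np.array(p)-obs["tool_pos"])/0.05
    r=np.zeros(3) if Rt is None else R.from_matrix(A.T@Rt).as_rotvec()/np.radians(6)
    return np.r_[r,s].round(3)
def down(yaw,tilt=0):
    "tool pointing down; jaw axis (tool z) at azimuth yaw; tilt: pointing leans along tool-x-ish horizontal"
    z=np.array([np.cos(yaw),np.sin(yaw),0]); y=np.array([0,0,-1.]); x=np.cross(y,z)
    A=np.stack([x,y,z],1); return A@R.from_rotvec([0,0,tilt]).as_matrix()
def blobs(im,lo,hi,amin=6):
    h=cv2.cvtColor(im,cv2.COLOR_RGB2HSV); m=cv2.inRange(h,np.array(lo),np.array(hi))
    n,_,st,c=cv2.connectedComponentsWithStats(m); return [(tuple(c[i].round(1)),tuple(st[i])) for i in range(1,n) if st[i][4]>=amin]
E
python3 - <<'E'
from h import *
im=cv2.imread("pics/top0.png")[:,:,::-1].copy(); C=cam("top")
s=.64
for n,uv,z in [("black",(293,303),.106),("blue",(294,324),.106),("red",(296,346),.106),("keyhole",(352,273),.1),("cupa",(358,344),.065),("bottle",(263,246),.15),("barL",(401,282),.049),("barR",(440,285),.049),("roofL",(377,228),.175),("roofR",(470,234),.175),("roofBL",(380,138),.175),("roofBR",(478,142),.175)]:
    print(n,onz(C,np.array(uv)*s,z))
for n,pts in dict(yel=[(548,273),(579,299),(566,318),(529,293)],blu=[(522,319),(555,343),(544,362),(505,340)],grn=[(575,353),(605,381),(594,402),(557,372)]).items():
    for p in pts: print(n,onz(C,np.array(p)*s,.028)[:2])
print([ (b,onz(C,b[0],.106)[:2]) for b in blobs(im,(100,120,60),(130,255,255))])
E
```

```text
black [0.5331 0.3498 0.106 ]
blue [0.4844 0.3458 0.106 ]
red [0.4337 0.3395 0.106 ]
keyhole [0.6066 0.2149 0.1   ]
cupa [0.4402 0.1992 0.065 ]
bottle [0.6592 0.4137 0.15  ]
barL [0.5918 0.1002 0.049 ]
barR [0.5866 0.0057 0.049 ]
roofL [0.7016 0.1552 0.175 ]
roofR [ 0.6926 -0.051   0.175 ]
roofBL [0.9048 0.1536 0.175 ]
roofBR [ 0.8999 -0.0655  0.175 ]
yel [ 0.6235 -0.2597]
yel [ 0.5614 -0.3358]
yel [ 0.5142 -0.3045]
yel [ 0.5733 -0.2138]
blu [ 0.5093 -0.1974]
blu [ 0.4527 -0.2782]
blu [ 0.406  -0.2519]
blu [ 0.4571 -0.1566]
grn [ 0.4296 -0.3269]
grn [ 0.3638 -0.3997]
grn [ 0.3127 -0.3733]
grn [ 0.3826 -0.2836]
[(((np.float64(446.4), np.float64(44.2)), (np.int32(408), np.int32(7), np.int32(78), np.int32(74), np.int32(4534))), array([ 1.1068, -0.5879])), (((np.float64(135.9), np.float64(121.8)), (np.int32(120), np.int32(116), np.int32(32), np.int32(13), np.int32(385))), array([0.7943, 0.5493])), (((np.float64(423.8), np.float64(154.4)), (np.int32(419), np.int32(143), np.int32(10), np.int32(23), np.int32(127))), array([ 0.6961, -0.504 ])), (((np.float64(267.7), np.float64(180.3)), (np.int32(256), np.int32(179), np.int32(24), np.int32(4), np.int32(72))), array([0.5892, 0.0596])), (((np.float64(188.9), np.float64(207.3)), (np.int32(188), np.int32(205), np.int32(3), np.int32(6), np.int32(15))), array([0.4847, 0.3431])), (((np.float64(340.4), np.float64(220.0)), (np.int32(337), np.int32(215), np.int32(8), np.int32(11), np.int32(31))), array([ 0.4519, -0.205 ])), (((np.float64(351.9), np.float64(223.1)), (np.int32(350), np.int32(221), np.int32(5), np.int32(5), np.int32(18))), array([ 0.4417, -0.2463])), (((np.float64(347.3), np.float64(229.8)), (np.int32(345), np.int32(228), np.int32(5), np.int32(5), np.int32(16))), array([ 0.4174, -0.2301]))]
```

```bash
python3 - <<'E'
from h import *
o=manip.get_obs()
p1=[.48,-.28,.30];R1=down(np.radians(0))
a=rowto(o,p1,R1);print(a)
o2={"tool_pos":np.array(p1),"tool_rot":R1}
p2=[.47,.27,.28];R2=down(np.radians(96)); print(rowto(o2,p2,R2))
E
```

```text
[  0.016 -12.136  -0.011  -7.518  -1.636  -4.806]
[ -0.  -16.   -0.  -11.    0.4  -0.2]
```

>>> carry_out(
  moves=[
    [0,-12.14,0,-7.52,-1.64,-4.8,93],
    [0,-12.14,0,-7.52,-1.64,-4.8,93],
    [0,-12.14,0,-7.52,-1.64,-4.8,93],
    [0,-12.14,0,-7.52,-1.64,-4.8,93],
    [0,-12.14,0,-7.52,-1.64,-4.8,93],
    [0,-12.14,0,-7.52,-1.64,-4.8,93],
    [0,-12.14,0,-7.52,-1.64,-4.8,93],
    [0,-12.14,0,-7.52,-1.64,-4.8,93],
    [0,-12.14,0,-7.52,-1.64,-4.8,93],
    [0,-12.14,0,-7.52,-1.64,-4.8,93],
  ],
)

```text
t: 1.15
tool_pos: [0.4856, -0.2725, 0.3021]
tool_rot: [[0.015, 0.006, 1.0], [-1.0, 0.004, 0.015], [-0.004, -1.0, 0.006]]
force: [-1.2, 0.3, -0.7]
width: 0.0931
```

>>> carry_out(
  moves=[
    [0,-11,0,-7.5,0.3,0,60],
    [0,-11,0,-7.5,0.3,0,60],
    [0,-11,0,-7.5,0.3,0,60],
    [0,-11,0,-7.5,0.3,0,60],
    [0,-11,0,-7.5,0.3,0,60],
    [0,-11,0,-7.5,0.3,0,60],
    [0,-11,0,-7.5,0.3,0,60],
    [0,-11,0,-7.5,0.3,0,60],
    [0,-11,0,-7.5,0.3,0,60],
  ],
)

```text
t: 2.05
tool_pos: [0.4791, 0.0987, 0.2857]
tool_rot: [[0.917, -0.0, 0.398], [-0.398, 0.003, 0.917], [-0.001, -1.0, 0.002]]
force: [-0.7, -0.2, -0.4]
width: 0.06
```

```bash
python3 - <<'E'
from h import *
o=manip.get_obs();print(o['t'],o['tool_pos'],o['tool_rot'],o['qpos'])
print(rowto(o,[.47,.27,.28],down(np.radians(96))))
E
```

```text
2.05 [0.4791 0.0987 0.2857] [[ 0.9172 -0.0003  0.3983]
 [-0.3983  0.0026  0.9172]
 [-0.0013 -1.      0.0023]] [ 0.3144  0.3832 -0.7909  1.754   0.2958  1.128   0.5925]
[-0.024 -4.912 -0.007 -1.532  0.124  3.069]
```

>>> carry_out(
  moves=[
    [0,-4.9,0,-1.53,0.12,3.07,60],
    [0,-4.9,0,-1.53,0.12,3.07,60],
    [0,-4.9,0,-1.53,0.12,3.07,60],
    [0,-4.9,0,-1.53,0.12,3.07,60],
    [0,-4.9,0,-1.53,0.12,3.07,60],
    [0,-4.9,0,-1.53,0.12,3.07,60],
    [0,-4.9,0,-1.53,0.12,3.07,60],
  ],
)

```text
t: 2.75
tool_pos: [0.4738, 0.2628, 0.2793]
tool_rot: [[0.996, 0.0, -0.089], [0.089, -0.002, 0.996], [-0.0, -1.0, -0.002]]
force: [0.9, -1.2, 0.1]
width: 0.0597
```

```bash
python3 - <<'E'
from h import *
im,C,o=shot("wrist","w1");print(o['t'],o['tool_pos'],o['tool_rot'],o['qpos'])
a=cv2.imread("pics/w1.png");cv2.imwrite("pics/w1b.png",cv2.resize(a,(800,600),interpolation=cv2.INTER_CUBIC))
np.savez("w1.npz",pos=o['tool_pos'],rot=o['tool_rot'])
E
```

```text
2.75 [0.4738 0.2628 0.2793] [[ 0.996   0.0002 -0.0891]
 [ 0.0891 -0.0025  0.996 ]
 [-0.0001 -1.     -0.0025]] [ 0.0172  0.5146 -0.895   1.6285  0.4254  1.207   0.6902]
```

View pics/w1b.png

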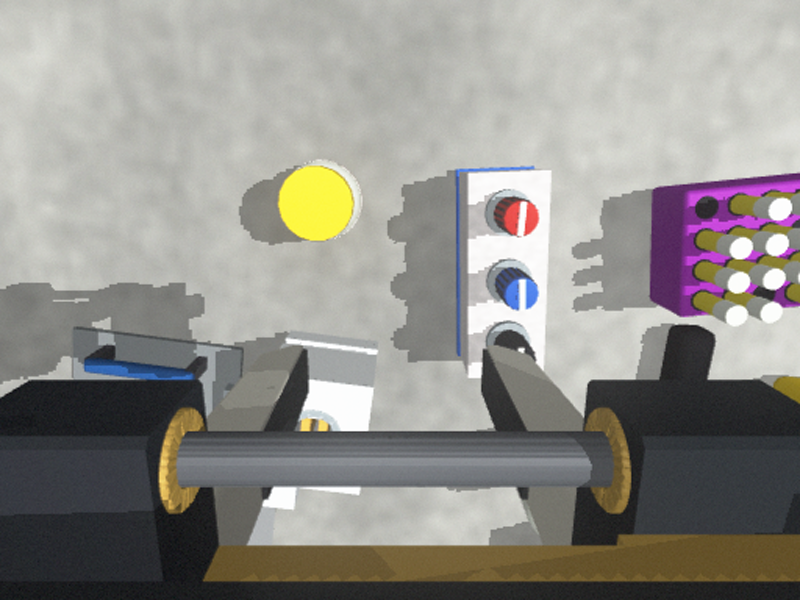

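>>> carry_out(
  moves=[
    [0,0,0,3.5,0.4,-1.0,60],
    [0,0,0,3.5,0.4,-1.0,60],
    [0,0,0,3.5,0.4,-1.0,60],
    [0,0,0,3.5,0.4,-1.0,60],
    [0,0,0,3.5,0.4,-1.0,60],
    [0,0,0,3.5,0.4,-1.0,60],
  ],
)

```text
t: 3.4
tool_pos: [0.6519, 0.2307, 0.259]
tool_rot: [[0.996, -0.002, -0.091], [0.091, -0.0, 0.996], [-0.002, -1.0, -0.0]]
force: [-0.6, 0.5, -0.5]
width: 0.0601
```

```bash
python3 - <<'E'
from h import *
im,C,o=shot("wrist","w2");print(o['t'],o['tool_pos'],o['tool_rot'],o['qpos'])
np.savez("w2.npz",pos=o['tool_pos'],rot=o['tool_rot'])
a=cv2.imread("pics/w2.png");cv2.imwrite("pics/w2b.png",cv2.resize(a,(800,600),interpolation=cv2.INTER_CUBIC))
a=cv2.imread("pics/w1.png")[:,:,::-1].copy(); d=np.load("w1.npz");C1=cam("wrist",dict(tool_pos=d['pos'],tool_rot=d['rot']))
for n,i,CC in(("1",a,C1),("2",im,C)):
  for nm,lo,hi in (("red",(0,150,120),(8,255,255)),("blue",(105,150,120),(120,255,255))):
    for b in blobs(i,lo,hi,40): print(n,nm,b[0],[int(v) for v in b[1]],onz(CC,b[0],.106))
E
```

```text
3.4 [0.6519 0.2307 0.259 ] [[ 0.9958 -0.0016 -0.0911]
 [ 0.0911 -0.0005  0.9958]
 [-0.0016 -1.     -0.0003]] [ 0.0046  0.767  -0.8139  1.2042  0.5386  1.3844  0.9041]
1 red (np.float64(327.2), np.float64(139.1)) [323, 129, 9, 21, 137] [0.4334 0.3348 0.106 ]
1 red (np.float64(339.3), np.float64(139.6)) [336, 130, 8, 20, 108] [0.4328 0.3472 0.106 ]
1 blue (np.float64(327.6), np.float64(188.5)) [323, 179, 9, 19, 117] [0.4851 0.3428 0.106 ]
1 blue (np.float64(339.4), np.float64(187.1)) [337, 178, 7, 19, 97] [0.4825 0.3551 0.106 ]
1 blue (np.float64(85.5), np.float64(237.9)) [54, 232, 70, 11, 368] [0.5651 0.0837 0.106 ]
2 red (np.float64(462.2), np.float64(212.5)) [446, 197, 33, 32, 790] [0.6707 0.4462 0.106 ]
2 blue (np.float64(398.7), np.float64(5.7)) [393, 0, 11, 14, 126] [0.4888 0.3435 0.106 ]
2 blue (np.float64(413.5), np.float64(5.1)) [410, 0, 10, 14, 87] [0.4871 0.3563 0.106 ]
2 blue (np.float64(102.4), np.float64(97.9)) [62, 88, 82, 21, 777] [0.5905 0.0833 0.106 ]
```

View pics/w2b.png

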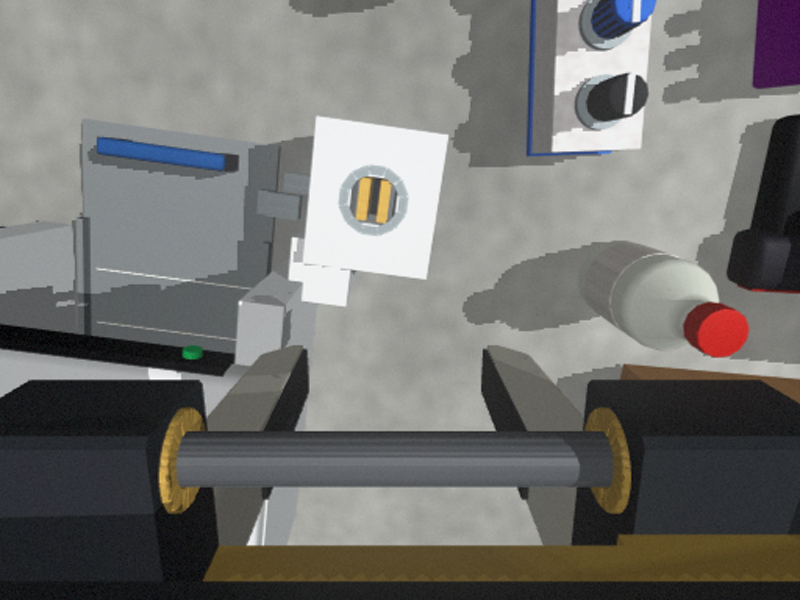

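```bash
cat >> h.py <<'E'
def keyhole(im,C,z=.1,near=None):
    "gold plug halves and the ring edge in the white console top"
    h=cv2.cvtColor(im,cv2.COLOR_RGB2HSV)
    g=cv2.inRange(h,np.array((12,110,60)),np.array((30,255,255)))
    w=cv2.inRange(h,np.array((0,0,200)),np.array((180,25,255)))
    if near is not None:
        mm=np.zeros_like(g); cv2.circle(mm,tuple(int(v) for v in near),45,255,-1); g&=mm
    ys,xs=np.nonzero(g); P=np.array([onz(C,(x,y),z)[:2] for x,y in zip(xs,ys)])
    out={"gold":P.mean(0),"gold_px":(xs.mean(),ys.mean())}
    if near is not None:
        hole=cv2.bitwise_not(w); n,l,st,_=cv2.connectedComponentsWithStats(hole)
        k=l[int(near[1]),int(near[0])]; c,_=cv2.findContours((l==k).astype(np.uint8),cv2.RETR_EXTERNAL,cv2.CHAIN_APPROX_NONE)
        E=cv2.fitEllipse(c[0]); out["ring"]=onz(C,E[0],z)[:2]; out["ell"]=E
    n,l,st,_=cv2.connectedComponentsWithStats(g)
    out["dirs"]=[]
    for i in range(1,n):
        if st[i][4]>30:
            Q=np.array([onz(C,(x,y),z)[:2] for y,x in zip(*np.nonzero(l==i))]); m=Q.mean(0); v=np.linalg.svd(Q-m)[2][0]; v*=np.sign(v[0])
            out["dirs"].append((m.round(4),round(np.degrees(np.arctan2(v[1],v[0])),1)))
    return out
E
python3 - <<'E'
from h import *
im=cv2.imread("pics/w2.png")[:,:,::-1].copy(); d=np.load("w2.npz");C=cam("wrist",dict(tool_pos=d['pos'],tool_rot=d['rot']))
k=keyhole(im,C,near=(239,128));print(k)
for p in [(316,116),(447,134),(428,278),(97,140),(238,158)]: print(p,onz(C,np.array(p)*.64,.1 if p[0]>250 else .049))
for z in(.1,):
  for p in [(632,100)]: print("black",onz(C,np.array(p)*.64,.106))
# keys: head top white marks + colour, mean & circle
a=cv2.imread("pics/w1.png")[:,:,::-1].copy(); d=np.load("w1.npz");C1=cam("wrist",dict(tool_pos=d['pos'],tool_rot=d['rot']))
for nm,(lo,hi),roi in (("red",((0,150,140),(8,255,255)),(310,120,360,160)),("blue",((100,120,140),(125,255,255)),(310,170,360,205))):
    h=cv2.cvtColor(a,cv2.COLOR_RGB2HSV);m=cv2.inRange(h,np.array(lo),np.array(hi))
    mk=np.zeros_like(m);x0,y0,x1,y1=roi;mk[y0:y1,x0:x1]=m[y0:y1,x0:x1]
    pts=cv2.findNonZero(mk); (c,r)=cv2.minEnclosingCircle(pts);print(nm,c,r,onz(C1,c,.106))
C0=cam("top");im=cv2.imread("pics/top0.png")[:,:,::-1].copy()
print("top key", keyhole(im,C0,near=(225,175)))
# stand top corners in w1
for p in [(467,171),(551,170),(468,378)]: print("stand",onz(C1,np.array(p)*.64,.062))
d=np.load("w2.npz")
for p in [(533,0),(553,150),(641,149)]: print("stand2",onz(C,np.array(p)*.64,.062))
E
```

```text
{'gold': array([0.6068, 0.2121]), 'gold_px': (np.float64(238.58953168044079), np.float64(127.6694214876033)), 'ring': array([0.6068, 0.2119]), 'ell': ((238.39675903320312, 127.78093719482422), (42.218650817871094, 43.330116271972656), 161.46542358398438), 'dirs': [(array([0.6064, 0.206 ]), np.float64(-3.5)), (array([0.6072, 0.2185]), np.float64(-1.6))]}
(316, 116) [0.5607 0.1742 0.1   ]
(447, 134) [0.5638 0.2536 0.1   ]
(428, 278) [0.6534 0.2517 0.1   ]
(97, 140) [0.5869 0.0145 0.049 ]
(238, 158) [0.5902 0.1131 0.049 ]
black [0.5356 0.3584 0.106 ]
red (332.5, 139.0) 11.10190200805664 [0.4328 0.3402 0.106 ]
blue (333.2250061035156, 187.5625) 10.787458419799805 [0.4836 0.3486 0.106 ]
top key {'gold': array([0.5016, 0.204 ]), 'gold_px': (np.float64(227.4793388429752), np.float64(203.59504132231405)), 'ring': array([0.5478, 0.103 ]), 'ell': ((255.5, 191.5), (445.6497497558594, 616.610595703125), 90.0), 'dirs': [(array([0.6078, 0.2143]), np.float64(25.6)), (array([0.4548, 0.1995]), np.float64(-85.2))]}
stand [0.4068 0.3082 0.062 ]
stand [0.4008 0.3687 0.062 ]
stand [0.5672 0.329  0.062 ]
stand2 [0.4758 0.3021 0.062 ]
stand2 [0.5653 0.33   0.062 ]
stand2 [0.5593 0.3894 0.062 ]
```

```bash
cat >> h.py <<'E'
def plan(o,*wps):
    "print rows for successive calls; each waypoint (p,yawdeg[,R])"
    for p,Rt in wps:
        if np.isscalar(Rt): Rt=down(np.radians(Rt))
        print(rowto(o,p,Rt)); o=dict(tool_pos=np.array(p),tool_rot=Rt)
E
python3 - <<'E'
from h import *
o=manip.get_obs(); print(rowto(o,[.433,.340,.17],down(np.radians(96))), rowto(o,[.433,.340,.073],down(np.radians(96))))
C=cam("wrist",o);print(proj(C,o['tool_pos']),proj(C,o['tool_pos']+o['tool_rot']@np.array([0,.02,0])))
E
```

```text
[-0.002 -0.103 -0.008 -4.136  1.801  2.56 ] [-0.002 -0.103 -0.008 -4.134  3.741  2.56 ]
[254.2221 235.2682] [254.0369 222.4038]
```

>>> carry_out(
  moves=[
    [0,-0.1,0,-4.13,1.8,2.56,60],
    [0,-0.1,0,-4.13,1.8,2.56,60],
    [0,-0.1,0,-4.13,1.8,2.56,60],
    [0,-0.1,0,-4.13,1.8,2.56,60],
    [0,-0.1,0,-4.13,1.8,2.56,60],
    [0,-0.1,0,-4.13,1.8,2.56,60],
    [0,-0.1,0,-4.13,1.8,2.56,60],
    [0,-0.1,0,-4.13,1.8,2.56,60],
  ],
)

```text
t: 4.25
tool_pos: [0.435, 0.3399, 0.1707]
tool_rot: [[0.995, 0.002, -0.104], [0.104, -0.0, 0.995], [0.002, -1.0, -0.0]]
force: [-0.2, 0.6, -0.4]
width: 0.0597
```

```bash
python3 - <<'E'
from h import *
im,C,o=shot("wrist","w3");print(o['t'],o['tool_pos'],o['qpos'])
plan(o,([.433,.340,.073],96))
a=cv2.imread("pics/w3.png");cv2.imwrite("pics/w3b.png",cv2.resize(a[100:300,150:400],(750,600),interpolation=cv2.INTER_CUBIC))
E
```

```text
4.25 [0.435  0.3399 0.1707] [-0.1969  0.6371 -0.819   1.7591  0.5498  0.9882  0.4434]
[ 0.003 -0.006  0.023 -0.045  1.953  0.007]
```

View pics/w3b.png

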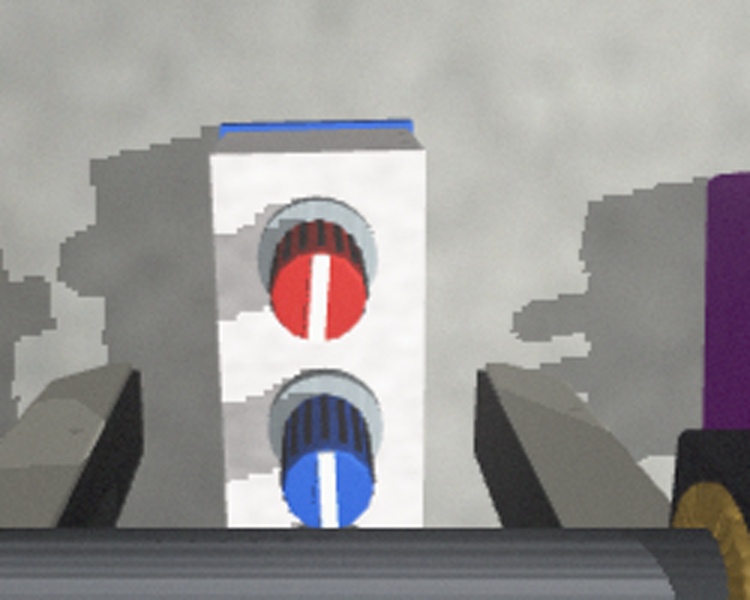

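```bash
cat >> h.py <<'E'
HS=dict(red=[((0,150,130),(8,255,255)),((172,150,130),(180,255,255))],blue=[((100,120,150),(125,255,255))])
def head(im,C,col,near,z=.106,rad=35):
    "round head top: centre (hull of colour) and mark azimuth deg"
    h=cv2.cvtColor(im,cv2.COLOR_RGB2HSV); m=sum(cv2.inRange(h,np.array(a),np.array(b)) for a,b in HS[col])
    mk=np.zeros_like(m); cv2.circle(mk,tuple(int(v) for v in near),rad,255,-1); m&=mk
    hull=cv2.convexHull(cv2.findNonZero(m)); (c,ax,an)=cv2.fitEllipse(hull)
    full=np.zeros_like(m); cv2.fillConvexPoly(full,hull,255); full=cv2.erode(full,np.ones((3,3),np.uint8))
    wh=cv2.inRange(h,np.array((0,0,170)),np.array((180,70,255)))&full
    Q=np.array([onz(C,(x,y),z)[:2] for y,x in zip(*np.nonzero(wh))]); v=np.linalg.svd(Q-Q.mean(0))[2][0]; v*=np.sign(v[0])
    return dict(px=c,ax=ax,pos=onz(C,c,z)[:2],mark=Q.mean(0),az=np.degrees(np.arctan2(v[1],v[0])))
E
python3 - <<'E'
from h import *
o=manip.get_obs();C=cam("wrist",o);im=cv2.imread("pics/w3.png")[:,:,::-1].copy()
print(head(im,C,"red",(256,197),rad=18));print(head(im,C,"blue",(258,262),rad=18))
for p in [(212,154),(424,150),(222,430),(425,430)]: print(onz(C,np.array(p)/3+[150,100],.062))
E
```

```text
{'px': (255.8350372314453, 197.87249755859375), 'ax': (28.972591400146484, 30.877830505371094), 'pos': array([0.4332, 0.3408]), 'mark': array([0.4332, 0.3409]), 'az': np.float64(2.78825213933965)}
{'px': (258.97894287109375, 262.296142578125), 'ax': (26.983627319335938, 29.533525466918945), 'pos': array([0.4843, 0.3486]), 'mark': array([0.4842, 0.3485]), 'az': np.float64(8.250179597044747)}
[0.4085 0.3091 0.062 ]
[0.4014 0.3678 0.062 ]
[0.4912 0.3185 0.062 ]
[0.485  0.3792 0.062 ]
```

>>> carry_out(
  moves=[
    [0,0,0,-0.036,1.0,0.02,60],
    [0,0,0,-0.036,1.6,0.02,60],
    [0,0,0,-0.036,1.95,0.02,60],
    [0,0,0,-0.036,1.95,0.02,60],
    [0,0,0,-0.036,1.95,0.02,15],
    [0,0,0,-0.036,1.95,0.02,15],
    [0,0,0,-0.036,1.95,0.02,15],
    [0,0,0,-0.036,1.95,0.02,15],
    [0,0,0,-0.036,1.95,0.02,15],
  ],
  squeeze=25,
)

```text
t: 5.2
tool_pos: [0.4323, 0.3414, 0.0728]
tool_rot: [[0.994, 0.001, -0.105], [0.105, 0.001, 0.995], [0.001, -1.0, 0.001]]
force: [-0.5, 0.6, 1.2]
width: 0.0246
```

>>> carry_out(
  moves=[
    [0,0,0,0,-0.6,0,15],
    [0,0,0,0,-1.2,0,15],
    [0,0,0,0,-2.3,0,15],
    [0,0,0,0,-2.3,0,15],
    [0,0,0,0,-2.3,0,15],
    [0,0,0,0,-2.3,0,15],
  ],
)

```text
t: 5.8
tool_pos: [0.4316, 0.34, 0.186]
tool_rot: [[0.995, -0.001, -0.105], [0.105, -0.002, 0.995], [-0.002, -1.0, -0.002]]
force: [-1.4, -0.2, -1.2]
width: 0.0235
```

```bash
python3 - <<'E'
from h import *
im,C,o=shot("wrist","w4");print(o['t'],o['tool_pos'],o['tool_rot'],o['qpos'],o['force'],o['width'])
a=cv2.imread("pics/w4.png");cv2.imwrite("pics/w4b.png",cv2.resize(a[100:300,150:400],(750,600),interpolation=cv2.INTER_CUBIC))
E
```

```text
5.8 [0.4316 0.34   0.186 ] [[ 0.9945 -0.0013 -0.1047]
 [ 0.1047 -0.0023  0.9945]
 [-0.0016 -1.     -0.0022]] [-0.19    0.6192 -0.8342  1.7437  0.5287  1.0217  0.4568] [-1.3824 -0.1634 -1.1659] 0.02345322393439415
```

View pics/w4b.png

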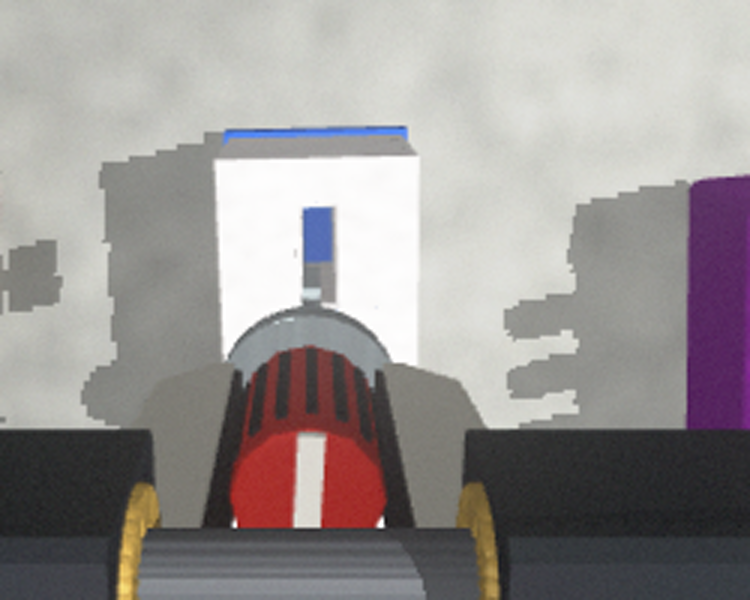

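```bash
python3 - <<'E'
from h import *
im,C,o=shot("wrist")
a=im[240:275,220:290]; h=cv2.cvtColor(im,cv2.COLOR_RGB2HSV)
m=cv2.inRange(h,np.array((0,0,150)),np.array((180,70,255)))
A=o['tool_rot'];zt=o['tool_pos'][2]+.033
P=[]
for r in range(246,274):
    red=[x for x in range(215,290) if im[r,x,0]>110 and im[r,x,1]<70]
    w=[x for x in range(235,272) if m[r,x]]
    if w and red:
        pm=A.T@(onz(C,(np.mean(w),r),zt)-o['tool_pos']); l=A.T@(onz(C,(min(red)-.5,r),zt)-o['tool_pos']); q=A.T@(onz(C,(max(red)+.5,r),zt)-o['tool_pos']);P.append((pm[0],pm[2],l[2],q[2]))
P=np.array(P);print(P[::4]*1000); f=np.polyfit(P[:,0],P[:,1],1);print("slope deg (tool z per x)",np.degrees(np.arctan(f[0])), "mid mm",(P[:,2]+P[:,3]).mean()*500)
E
```

```text
[[ -8.6278  -0.5128 -10.602    5.6267]
 [ -6.7263  -0.7326 -11.0751   7.4066]
 [ -4.8122  -0.7332 -11.993    8.7568]
 [ -2.8856  -0.7337 -12.0307   9.673 ]
 [ -0.9462  -0.7343 -12.5133  10.1512]
 [  1.0063  -1.1807 -12.553   10.6324]
 [  2.9717  -1.1828 -12.1454   9.7754]]
slope deg (tool z per x) -2.672103007902891 mid mm -1.3675051198024804
```

```bash
python3 - <<'E'
from h import *
o=manip.get_obs();print(o['tool_pos'])
plan(o,([.6057,.213,.19],90.5))
E
```

```text
[0.4315 0.34   0.1854]
[ 0.024  0.92  -0.026  3.199 -0.094 -2.891]
```

>>> carry_out(
  moves=[
    [0,0,0,0.2,-0.2,0,15],
    [0,0.92,0,3.2,-0.2,-2.89,15],
    [0,0.92,0,3.2,-0.2,-2.89,15],
    [0,0.92,0,3.2,-0.2,-2.89,15],
    [0,0.92,0,3.2,-0.2,-2.89,15],
    [0,0.92,0,3.2,-0.1,-2.89,15],
    [0,0.92,0,3.2,-0.1,-2.89,15],
    [0,0.92,0,3.2,-0.1,-2.89,15],
    [0,0.92,0,3.2,-0.1,-2.89,15],
  ],
)

```text
t: 6.8
tool_pos: [0.6043, 0.2168, 0.1923]
tool_rot: [[1.0, -0.001, -0.013], [0.013, 0.001, 1.0], [-0.001, -1.0, 0.001]]
force: [0.1, 0.2, -0.9]
width: 0.0233
```

```bash
python3 - <<'E'
from h import *
im,C,o=shot("wrist","w5");print(o['t'],o['tool_pos'],o['force'],o['qpos'])
plan(o,([.6057,.213,.164],90.5),([.6057,.213,.112],90.5))
a=cv2.imread("pics/w5.png");cv2.imwrite("pics/w5b.png",cv2.resize(a[100:300,150:400],(750,600),interpolation=cv2.INTER_CUBIC))
E
```

```text
6.8 [0.6043 0.2168 0.1923] [ 0.0627  0.1503 -0.8545] [ 0.0474  0.7395 -0.7928  1.4674  0.5478  1.1655  0.7518]
[-0.011  0.044 -0.012  0.027  0.565 -0.076]
[0.   0.   0.   0.   1.04 0.  ]
```

View pics/w5b.png

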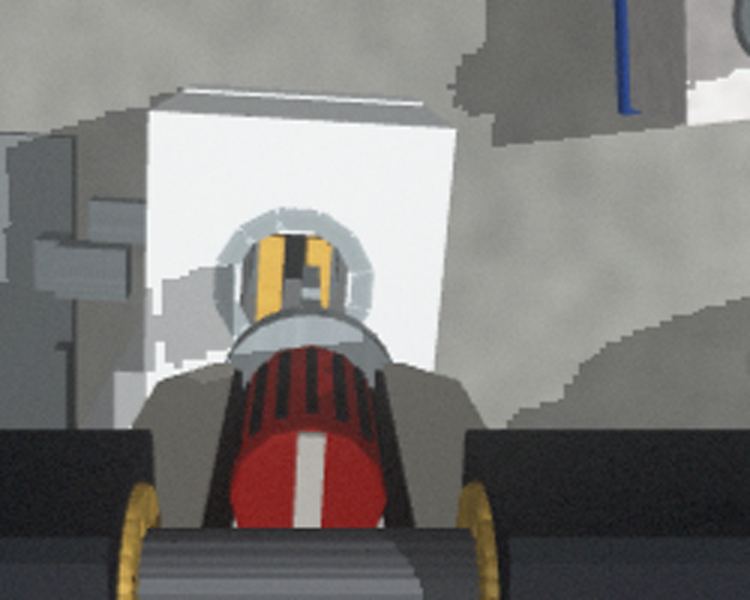

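```bash
python3 - <<'E'
from h import *
o=manip.get_obs();C=cam("wrist",o);print(o['tool_pos'])
z0=o['tool_pos'][2]
for n,p,z in [("slot top",(295,240),.1),("slot mid",(294,262),.1),("ringL",(215,280),.1),("ringR",(373,280),.1),("ringTop",(293,208),.1),("bladeL",(302,296),z0-.061),("bladeR",(321,296),z0-.061),("blade front",(311,302),z0-.061),("blade front up",(311,287),z0-.061),("collarL",(229,352),z0-.005),("collarR",(391,352),z0-.005),("collar front",(310,308),z0-.005),("cons",(148,110),.1),("cons",(456,128),.1)]:
    print(n,onz(C,np.array(p)/3+[150,100],z))
E
```

```text
[0.6046 0.2166 0.1925]
slot top [0.5953 0.2123 0.1   ]
slot mid [0.6014 0.2121 0.1   ]
ringL [0.6067 0.1907 0.1   ]
ringR [0.6061 0.2336 0.1   ]
ringTop [0.5865 0.2117 0.1   ]
bladeL [0.6018 0.2144 0.1315]
bladeR [0.6017 0.219  0.1315]
blade front [0.6032 0.2166 0.1315]
blade front up [0.5995 0.2165 0.1315]
collarL [0.5964 0.2012 0.1875]
collarR [0.596  0.2309 0.1875]
collar front [0.5878 0.2159 0.1875]
cons [0.5611 0.1738 0.1   ]
cons [0.5647 0.2541 0.1   ]
```

```bash
python3 - <<'E'
from h import *
o=manip.get_obs();plan(o,([.6063,.2126,.166],90.5))
E
```

```text
[-0.009  0.041 -0.005  0.033  0.531 -0.08 ]
```

>>> carry_out(
  moves=[
    [0,0,0,0.033,0,-0.08,15],
    [0,0,0,0.033,0.2,-0.08,15],
    [0,0,0,0.033,0.53,-0.08,15],
    [0,0,0,0.033,0.53,-0.08,15],
    [0,0,0,0.033,0.53,-0.08,15],
    [0,0,0,0.033,0.53,-0.08,15],
  ],
)

```text
t: 7.45
tool_pos: [0.6083, 0.2107, 0.1663]
tool_rot: [[1.0, 0.001, -0.009], [0.009, 0.001, 1.0], [0.001, -1.0, 0.001]]
force: [0.2, -0.1, -1.1]
width: 0.0239
```

```bash
python3 - <<'E'
from h import *
im,C,o=shot("wrist","w6");print(o['tool_pos'],o['force'])
plan(o,([.6063,.2126,.166],90.5))
A=o['tool_rot']
a=cv2.imread("pics/w6.png");cv2.imwrite("pics/w6b.png",cv2.resize(a[130:280,190:320],(650,750),interpolation=cv2.INTER_CUBIC)[:600])
E
```

```text
[0.6083 0.2107 0.1663] [ 0.198  -0.0926 -1.0661]
[-0.008  0.001  0.009 -0.039  0.007  0.038]
```

View pics/w6b.png

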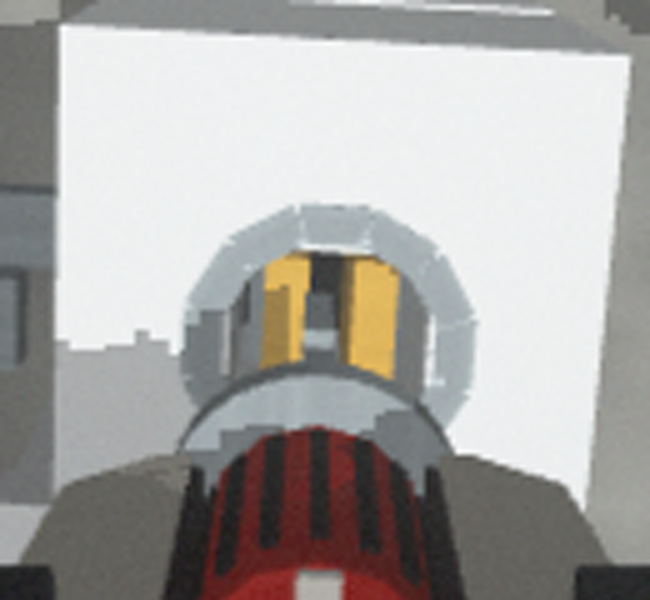

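```bash
python3 - <<'E'
from h import *
im,C,o=shot("wrist","w7");print(o['tool_pos'],o['force'])
z0=o['tool_pos'][2]
for n,p,z in [("ringtop",(333,203),.1),("ringL",(183,340),.1),("ringR",(475,340),.1),("slotL",(307,300),.1),("slotR",(345,300),.1),("bladeL",(306,335),z0-.061),("bladeR",(338,335),z0-.061),("collar front",(316,360),z0-.005),("collarL",(180,445),z0-.005),("collarR",(452,445),z0-.005),("headL",(203,570),z0+.02)]:
    print(n,onz(C,np.array(p)/5+[190,130],z))
manip.snapshot("top");o=manip.get_obs();print(o['tool_pos'])
E
```

```text
[0.6083 0.2108 0.1665] [-0.3387 -0.5318 -0.4354]
ringtop [0.5861 0.2127 0.1   ]
ringL [0.6068 0.1909 0.1   ]
ringR [0.6065 0.2339 0.1   ]
slotL [0.6006 0.2091 0.1   ]
slotR [0.6005 0.2146 0.1   ]
bladeL [0.6043 0.209  0.1055]
bladeR [0.6043 0.2136 0.1055]
collar front [0.5911 0.2101 0.1615]
collarL [0.601  0.1952 0.1615]
collarR [0.6008 0.2252 0.1615]
headL [0.6047 0.1993 0.1865]
[0.6083 0.2106 0.1664]
```

>>> carry_out(
  moves=[
    [0,0,0,-0.014,0,0.018,15],
    [0,0,0,-0.014,0.06,0.018,15],
    [0,0,0,-0.014,0.12,0.018,15],
    [0,0,0,-0.014,0.18,0.018,15],
    [0,0,0,-0.014,0.24,0.018,15],
    [0,0,0,-0.014,0.24,0.018,15],
  ],
)

```text
t: 8.2
tool_pos: [0.607, 0.2114, 0.1531]
tool_rot: [[1.0, -0.001, -0.009], [0.009, 0.0, 1.0], [-0.001, -1.0, 0.0]]
force: [-0.1, 0.6, -1.1]
width: 0.0238
```

>>> carry_out(
  moves=[
    [0,0,0,0,0.2,0,15],
    [0,0,0,0,0.4,0,15],
    [0,0,0,0,0.6,0,15],
    [0,0,0,0,0.7,0,15],
    [0,0,0,0,0.78,0,15],
    [0,0,0,0,0.82,0,15],
    [0,0,0,0,0.84,0,15],
  ],
)

```text
t: 8.9
tool_pos: [0.6073, 0.2114, 0.1117]
tool_rot: [[1.0, 0.0, -0.009], [0.009, 0.0, 1.0], [0.0, -1.0, 0.0]]
force: [-0.9, 1.8, -0.1]
width: 0.0237
```

>>> carry_out(
  moves=[
    [0,0.7,0,0,0,0,15],
    [0,1.4,0,0,0,0,15],
    [0,2.1,0,0,0,0,15],
    [0,2.8,0,0,0,0,15],
    [0,3.5,0,0,0,0,15],
    [0,4.2,0,0,0,0,15],
  ],
)

```text
t: 9.5
tool_pos: [0.6082, 0.2123, 0.1119]
tool_rot: [[0.908, 0.003, 0.418], [-0.418, 0.002, 0.908], [0.002, -1.0, 0.003]]
force: [2.1, 1.4, -3.5]
width: 0.0237
```

```bash
cat >> h.py <<'E'
def heldaz(im,C,o):
    "azimuth of the white mark of the held head (top at TCP+33 mm)"
    h=cv2.cvtColor(im,cv2.COLOR_RGB2HSV); m=cv2.inRange(h,np.array((0,0,140)),np.array((180,70,255))); m[:,:228]=0; m[:,280:]=0; m[:243]=0; m[275:]=0
    n,l,st,c=cv2.connectedComponentsWithStats(m); k=1+np.argmin([abs(c[i][0]-253)+ (1e3 if st[i][4]<30 else 0) for i in range(1,n)])
    z=o['tool_pos'][2]+.033; P=[]
    for r in range(st[k][1]+1,st[k][1]+st[k][3]-1):
        xs=np.nonzero(l[r]==k)[0]
        if len(xs): P.append(onz(C,(xs.mean(),r),z)[:2])
    P=np.array(P); v=np.linalg.svd(P-P.mean(0))[2][0]; v*=np.sign(v[0]); return np.degrees(np.arctan2(v[1],v[0])),len(P)
E
python3 - <<'E'
from h import *
im,C,o=shot("wrist","w8");print(o['tool_pos'],o['force'],o['wrist_torque'],np.degrees(np.arctan2(o['tool_rot'][1,2],o['tool_rot'][0,2])),heldaz(im,C,o))
E
```

```text
[0.6082 0.2123 0.1119] [ 2.1236  1.403  -3.5004] [ 0.6292 -0.6675  0.3836] 65.28032545754347 (np.float64(-18.803146674705964), 30)
```

>>> carry_out(
  moves=[
    [0,-0.9,0,0,0,0,15],
    [0,-1.8,0,0,0,0,15],
    [0,-2.7,0,0,0,0,15],
    [0,-2.8,0,0,0,0,15],
    [0,-2.8,0,0,0,0,15],
  ],
)

```text
t: 10.05
tool_pos: [0.6073, 0.2124, 0.1121]
tool_rot: [[0.99, 0.0, 0.138], [-0.138, 0.002, 0.99], [0.0, -1.0, 0.003]]
force: [0.3, 3.7, -1.7]
width: 0.0234
```

```bash
python3 - <<'E'
from h import *
im,C,o=shot("wrist","w9");print(o['tool_pos'],o['force'],o['wrist_torque'],np.degrees(np.arctan2(o['tool_rot'][1,2],o['tool_rot'][0,2])),heldaz(im,C,o))
E
```

```text
[0.6073 0.2124 0.1121] [ 0.2829  3.7398 -1.7124] [ 0.9779 -0.2229 -0.0384] 82.05144056806547 (np.float64(-2.4772765368586422), 30)
```

>>> carry_out(
  moves=[
    [0,0,0,0,-0.4,0,15],
    [0,0,0,0,-0.8,0,15],
    [0,0,0,0,-1.2,0,15],
    [0,0,0,0,-1.6,0,15],
    [0,0,0,0,-1.6,0,15],
    [0,0,0,0,-1.6,0,15],
  ],
)

```text
t: 10.7
tool_pos: [0.6072, 0.2097, 0.1912]
tool_rot: [[0.99, -0.0, 0.139], [-0.139, -0.003, 0.99], [0.0, -1.0, -0.003]]
force: [0.3, -0.1, -1.4]
width: 0.0235
```

```bash
python3 - <<'E'
from h import *
im,C,o=shot("wrist","w10");print(o['tool_pos'],o['force'],heldaz(im,C,o))
plan(o,([.4346,.342,.185],91.3),([.4346,.342,.073],91.3))
E
```

```text
[0.6072 0.2097 0.1912] [ 0.3262 -0.0627 -1.3883] (np.float64(-2.7417194345612144), 30)
[ 0.027 -1.546 -0.002 -3.786  0.118  2.143]
[0.   0.   0.   0.   2.24 0.  ]
```

>>> carry_out(
  moves=[
    [0,-1.55,0,-3.78,0,2.14,15],
    [0,-1.55,0,-3.78,0,2.14,15],
    [0,-1.55,0,-3.78,0,2.14,15],
    [0,-1.55,0,-3.78,0,2.14,15],
    [0,-1.55,0,-3.78,0.1,2.14,15],
    [0,-1.55,0,-3.78,0.1,2.14,15],
    [0,-1.55,0,-3.78,0.1,2.14,15],
    [0,-1.55,0,-3.78,0.1,2.14,15],
    [0,-1.55,0,-3.78,0.1,2.14,15],
  ],
)

```text
t: 11.65
tool_pos: [0.4366, 0.3415, 0.1862]
tool_rot: [[1.0, 0.0, -0.021], [0.021, -0.001, 1.0], [0.0, -1.0, -0.001]]
force: [-0.5, -0.5, -0.9]
width: 0.0237
```

```bash
python3 - <<'E'
from h import *
im,C,o=shot("wrist","w11");o=manip.get_obs();print(o['tool_pos'],o['force'],heldaz(im,C,o))
plan(o,([.4346,.342,.073],91.3))
E
```

```text
[0.4363 0.3418 0.1863] [ 0.0615  0.0068 -1.5752] (np.float64(6.538495241142795), 30)
[ 0.005 -0.015  0.    -0.033  2.267  0.005]
```

>>> carry_out(
  moves=[
    [0,0,0,-0.033,0.6,0,15],
    [0,0,0,-0.033,1.2,0,15],
    [0,0,0,-0.033,1.5,0,15],
    [0,0,0,-0.033,1.7,0,15],
    [0,0,0,-0.033,1.9,0,15],
    [0,0,0,-0.033,2.1,0,15],
    [0,0,0,-0.033,2.25,0,15],
    [0,0,0,-0.033,2.25,0,15],
  ],
)

```text
t: 12.5
tool_pos: [0.4331, 0.3431, 0.0737]
tool_rot: [[1.0, -0.0, -0.025], [0.025, -0.0, 1.0], [-0.0, -1.0, -0.0]]
force: [0.2, -0.3, -1.7]
width: 0.0236
```

```bash
python3 - <<'E'
from h import *
o=manip.get_obs();print(o['tool_pos'],o['force'],o['width'])
E
```

```text
[0.4331 0.3431 0.0737] [ 0.1696 -0.2525 -1.667 ] 0.02359750378202532
```

>>> carry_out(
  moves=[
    [0,0,0,0,0,0,60],
    [0,0,0,0,0,0,60],
    [0,0,0,0,0,0,60],
    [0,0,0,0,-1,0,60],
    [0,0,0,0,-1.95,0,60],
    [0,0,0,1.0,-1.95,0.09,60],
    [0,0,0,1.0,-1.95,0.09,60],
    [0,0,0,1.0,-1.95,0.09,60],
    [0,0,0,1.0,-1.95,0.09,60],
    [0,0,0,1.0,-1.95,0.09,60],
  ],
)

```text
t: 13.5
tool_pos: [0.4816, 0.3489, 0.1713]
tool_rot: [[1.0, -0.001, -0.026], [0.026, -0.001, 1.0], [-0.001, -1.0, -0.001]]
force: [0.3, 0.3, 0.9]
width: 0.0603
```

```bash
python3 - <<'E'
from h import *
im,C,o=shot("wrist","w12");print(o['tool_pos'],o['force'],o['width'])
print("red",head(im,C,"red",proj(C,[.434,.342,.106]),rad=18));b=head(im,C,"blue",proj(C,[.4843,.3486,.106]),rad=18);print("blue",b)
plan(o,([*b['pos'],.073],91.4))
E
```

```text
[0.4816 0.3489 0.1713] [0.322  0.2981 0.9403] 0.060281395885052484
red {'px': (245.9269561767578, 133.62657165527344), 'ax': (32.22064971923828, 32.397789001464844), 'pos': array([0.4329, 0.3422]), 'mark': array([0.4328, 0.342 ]), 'az': np.float64(5.951296016317375)}
blue {'px': (253.82073974609375, 203.42359924316406), 'ax': (29.084314346313477, 30.867929458618164), 'pos': array([0.4836, 0.349 ]), 'mark': array([0.4836, 0.3488]), 'az': np.float64(8.406488681724179)}
[ 0.006  0.018 -0.012  0.041  1.967  0.003]
```

>>> carry_out(
  moves=[
    [0,0,0,0.04,1.0,0.0,60],
    [0,0,0,0.04,1.6,0.0,60],
    [0,0,0,0.04,1.96,0.0,60],
    [0,0,0,0.04,1.96,0.0,60],
    [0,0,0,0.04,1.96,0.0,60],
    [0,0,0,0.04,1.96,0.0,15],
    [0,0,0,0.04,1.96,0.0,15],
    [0,0,0,0.04,1.96,0.0,15],
    [0,0,0,0.04,1.96,0.0,15],
    [0,0,0,0.04,1.96,0.0,15],
  ],
)

```text
t: 14.55
tool_pos: [0.4852, 0.349, 0.074]
tool_rot: [[1.0, 0.001, -0.024], [0.024, 0.001, 1.0], [0.001, -1.0, 0.001]]
force: [0.4, -0.5, -0.4]
width: 0.0246
```

>>> carry_out(
  moves=[
    [0,0,0,0,-0.6,0,15],
    [0,0,0,0,-1.2,0,15],
    [0,0,0,0,-2.35,0,15],
    [0,0,0,0,-2.35,0,15],
    [0,0,0,0,-2.35,0,15],
    [0,0,0,0,-2.35,0,15],
    [0,0,0,0,-2.35,0,15],
  ],
)

```text
t: 15.25
tool_pos: [0.4844, 0.3476, 0.1891]
tool_rot: [[1.0, -0.003, -0.024], [0.024, -0.003, 1.0], [-0.003, -1.0, -0.003]]
force: [-0.4, 0.1, -1.5]
width: 0.0236
```

```bash
python3 - <<'E'
from h import *
im,C,o=shot("wrist","w13");print(o['tool_pos'],o['force'],o['width'])
az=heldaz(im,C,o);yaw=np.degrees(np.arctan2(o['tool_rot'][1,2],o['tool_rot'][0,2]));print(az,yaw)
plan(o,([.6072,.2117,.19],yaw-2.4-az[0]))
E
```

```text
[0.4844 0.3476 0.1891] [-0.4234  0.0945 -1.5381] 0.023629306236780376
(np.float64(9.384745651974027), 30) 91.39704856560974
[ 0.03   1.964 -0.025  2.389 -0.018 -2.777]
```

>>> carry_out(
  moves=[
    [0,0,0,0.2,-0.1,0,15],
    [0,1.96,0,2.42,-0.1,-2.77,15],
    [0,1.96,0,2.42,-0.1,-2.77,15],
    [0,1.96,0,2.42,-0.1,-2.77,15],
    [0,1.96,0,2.42,-0.1,-2.77,15],
    [0,1.96,0,2.42,-0.1,-2.77,15],
    [0,1.96,0,2.42,-0.1,-2.77,15],
    [0,1.96,0,2.42,-0.1,-2.77,15],
    [0,1.96,0,2.42,-0.1,-2.77,15],
  ],
)

```text
t: 16.2
tool_pos: [0.6079, 0.2155, 0.1962]
tool_rot: [[0.984, -0.001, 0.176], [-0.176, 0.001, 0.984], [-0.001, -1.0, 0.001]]
force: [-0.1, 1.0, -0.0]
width: 0.0238
```

```bash
python3 - <<'E'
from h import *
im,C,o=shot("wrist","w14");print(o['tool_pos'],o['force'],o['width'])
az=heldaz(im,C,o);yaw=np.degrees(np.arctan2(o['tool_rot'][1,2],o['tool_rot'][0,2]));print(az,yaw)
plan(o,([.609,.2118,.166],yaw-2.4-az[0]))
E
```

```text
[0.6079 0.2155 0.1962] [-0.1237  0.9505 -0.0157] 0.02380802578242383
(np.float64(-2.253133700685978), 30) 79.86064839423274
[-0.007  0.024 -0.01   0.034  0.604 -0.07 ]
```

>>> carry_out(
  moves=[
    [0,0,0,0,0.2,-0.04,15],
    [0,0,0,0,0.6,-0.04,15],
    [0,0,0,0,0.6,-0.04,15],
    [0,0,0,0,0.6,-0.04,15],
    [0,0,0,0,0.6,-0.04,15],
    [0,0,0,0,0.6,-0.04,15],
  ],
)

```text
t: 16.85
tool_pos: [0.6094, 0.2119, 0.1671]
tool_rot: [[0.984, 0.001, 0.18], [-0.18, 0.001, 0.984], [0.001, -1.0, 0.001]]
force: [-0.3, 0.3, -1.3]
width: 0.0233
```

```bash
python3 - <<'E'
from h import *
im,C,o=shot("wrist","w15");print(o['tool_pos'],o['force'],o['width'])
az=heldaz(im,C,o);print(az)
plan(o,([.609,.2118,.153],79.86))
E
```

```text
[0.6094 0.2119 0.1671] [-0.3372  0.2636 -1.3112] 0.023304974800739467
(np.float64(-2.4236513638504538), 30)
[-0.011 -0.035  0.012 -0.008  0.283 -0.004]
```

Well placed; descend in small steps.

>>> carry_out(
  moves=[
    [0,0,0,-0.006,0.06,0,15],
    [0,0,0,-0.006,0.12,0,15],
    [0,0,0,-0.006,0.18,0,15],
    [0,0,0,-0.006,0.24,0,15],
    [0,0,0,-0.006,0.28,0,15],
    [0,0,0,-0.006,0.28,0,15],
  ],
)

```text
t: 17.5
tool_pos: [0.6086, 0.2117, 0.1518]
tool_rot: [[0.984, -0.001, 0.18], [-0.18, 0.001, 0.984], [-0.001, -1.0, 0.0]]
force: [-0.8, 0.3, -1.9]
width: 0.0239
```

>>> carry_out(
  moves=[
    [0,0,0,0,0.2,0,15],
    [0,0,0,0,0.4,0,15],
    [0,0,0,0,0.6,0,15],
    [0,0,0,0,0.7,0,15],
    [0,0,0,0,0.77,0,15],
    [0,0,0,0,0.8,0,15],
    [0,0,0,0,0.8,0,15],
  ],
)

```text
t: 18.2
tool_pos: [0.6085, 0.2118, 0.1122]
tool_rot: [[0.984, -0.0, 0.18], [-0.18, 0.001, 0.984], [-0.0, -1.0, 0.0]]
force: [0.6, 1.4, -1.6]
width: 0.0232
```

>>> carry_out(
  moves=[
    [0,0.7,0,0,0,0,15],
    [0,1.4,0,0,0,0,15],
    [0,2.1,0,0,0,0,15],
    [0,2.8,0,0,0,0,15],
    [0,3.5,0,0,0,0,15],
    [0,4.2,0,0,0,0,15],
  ],
)

```text
t: 18.8
tool_pos: [0.6088, 0.2114, 0.1122]
tool_rot: [[0.812, 0.0, 0.584], [-0.584, 0.0, 0.812], [0.0, -1.0, 0.0]]
force: [0.2, 1.6, -1.4]
width: 0.0235
```

```bash
python3 - <<'E'
from h import *
im,C,o=shot("wrist","w16");print(o['tool_pos'],o['force'],o['wrist_torque'],np.degrees(np.arctan2(o['tool_rot'][1,2],o['tool_rot'][0,2])),heldaz(im,C,o))
E
```

```text
[0.6088 0.2114 0.1122] [ 0.2334  1.6098 -1.3876] [ 0.3898 -0.1812  0.0342] 54.29768175035981 (np.float64(-27.500909311910036), 30)
```

>>> carry_out(
  moves=[
    [0,1.2,0,0,0,0,15],
    [0,2.4,0,0,0,-0.005,15],
    [0,3.6,0,0,0,-0.01,15],
    [0,4.8,0,-0.005,0,-0.015,15],
    [0,6.0,0,-0.01,0,-0.02,15],
    [0,7.2,0,-0.012,0,-0.025,15],
    [0,8.4,0,-0.014,0,-0.027,15],
    [0,9.6,0,-0.016,0,-0.029,15],
    [0,10.5,0,-0.016,0,-0.029,15],
    [0,10.5,0,-0.016,0,-0.029,15],
  ],
)

```text
t: 19.85
tool_pos: [0.6067, 0.2103, 0.1122]
tool_rot: [[-0.147, -0.001, 0.989], [-0.989, -0.002, -0.147], [0.002, -1.0, -0.001]]
force: [-0.8, 0.0, -1.2]
width: 0.0237
```

```bash
python3 - <<'E'
from h import *
im,C,o=shot("wrist","w17");print(o['tool_pos'],o['force'],o['wrist_torque'],np.degrees(np.arctan2(o['tool_rot'][1,2],o['tool_rot'][0,2])),heldaz(im,C,o),o['qpos'])
E
```

```text
[0.6067 0.2103 0.1122] [-0.8346  0.0133 -1.245 ] [ 0.0305  0.0566 -0.0062] -8.473904957223736 (np.float64(89.49661110845531), 30) [-0.2032  0.7267 -0.2871  1.5603  0.2455  0.8917 -0.7246]
```

>>> carry_out(
  moves=[
    [0,0,0,0,0,0,60],
    [0,0,0,0,0,0,60],
    [0,0,0,0,0,0,60],
    [0,0,0,0,-1,0,60],
    [0,0,0,0,-2,0,60],
    [0,0,0,0,-2,0,60],
    [0,0,0,0,-2,0,60],
  ],
)

```text
t: 20.6
tool_pos: [0.608, 0.2109, 0.2139]
tool_rot: [[-0.149, 0.004, 0.989], [-0.989, 0.001, -0.149], [-0.002, -1.0, 0.003]]
force: [-0.1, -0.8, -1.7]
width: 0.0598
```

```bash
python3 - <<'E'
from h import *
im,C,o=shot("wrist","w18");print(o['tool_pos'],o['force'],o['width'])
plan(o,([.615,.057,.21],88),([.615,.057,.026],88))
E
```

```text
[0.608  0.2109 0.2139] [-0.0589 -0.7736 -1.6521] 0.05975096307104464
[ -0.037 -16.092   0.015   3.023   0.076   0.595]
[0.   0.   0.   0.   3.68 0.  ]
```

>>> carry_out(
  moves=[
    [0,-16.1,0,3.02,0.08,0.6,0],
    [0,-16.1,0,3.02,0.08,0.6,0],
    [0,-16.1,0,3.02,0.08,0.6,0],
    [0,-16.1,0,3.02,0.08,0.6,0],
    [0,-16.1,0,3.02,0.08,0.6,0],
    [0,-16.1,0,3.02,0.08,0.6,0],
    [0,-16.1,0,3.02,0.08,0.6,0],
    [0,-16.1,0,3.02,0.08,0.6,0],
    [0,-16.1,0,3.02,0.08,0.6,0],
    [0,-16.1,0,3.02,0.08,0.6,0],
  ],
)

```text
t: 21.65
tool_pos: [0.6132, 0.0564, 0.2059]
tool_rot: [[0.977, -0.004, 0.212], [-0.212, -0.001, 0.977], [-0.004, -1.0, -0.001]]
force: [0.2, 0.1, -0.0]
width: 0.0003
```

>>> carry_out(
  moves=[
    [0,0,0,0,0,0,0],
    [0,-0.2,0,0,0,0,0],
    [0,-0.2,0,0,0,0,0],
    [0,-0.2,0,0,0,0,0],
  ],
)

```text
t: 22.05
tool_pos: [0.6142, 0.057, 0.2079]
tool_rot: [[0.98, -0.001, 0.199], [-0.199, -0.0, 0.98], [-0.0, -1.0, -0.0]]
force: [0.3, -0.6, 0.1]
width: 0.0002
```

```bash
python3 - <<'E'
from h import *
im,C,o=shot("wrist","w19");print(o['tool_pos'],o['tool_rot'],o['force'],o['width'],o['qpos'])
plan(o,([.615,.057,.026],88))
for p in [(.588,.0129,.049),(.600,.013,.049),(.5897,.103,.049),(.602,.102,.049)]: print(proj(C,p))
a=cv2.imread("pics/w19.png");cv2.imwrite("pics/w19b.png",a)
E
```

```text
[0.6142 0.057  0.2079] [[ 0.98   -0.0005  0.1989]
 [-0.1989 -0.0001  0.98  ]
 [-0.0005 -1.     -0.0002]] [ 0.2795 -0.5583  0.0979] 0.00015001562227409692 [ 0.2821  0.663  -0.7202  1.5262  0.4654  1.1301  0.8363]
[ 0.002 -1.579 -0.005  0.017  3.638  0.004]
[204.5483 157.5718]
[207.4574 169.1668]
[294.0973 141.0952]
[295.1923 153.5003]
```

View pics/w19b.png

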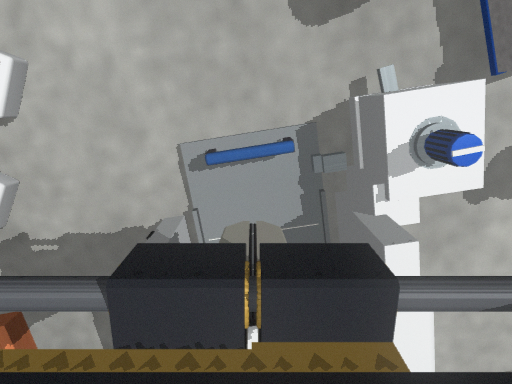

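>>> carry_out(
  moves=[
    [0,-1.58,0,0.02,1,0,0],
    [0,-1.58,0,0.02,2,0,0],
    [0,-1.58,0,0.02,3,0,0],
    [0,-1.58,0,0.02,3.4,0,0],
    [0,-1.58,0,0.02,3.64,0,0],
    [0,-1.58,0,0.02,3.64,0,0],
  ],
)

```text
t: 22.7
tool_pos: [0.6148, 0.0568, 0.0251]
tool_rot: [[0.999, -0.002, 0.034], [-0.034, -0.0, 0.999], [-0.002, -1.0, -0.0]]
force: [-0.7, 0.1, 0.3]
width: 0.0004
```

```bash
python3 - <<'E'
from h import *
o=manip.get_obs();print(o['tool_pos'],o['tool_rot'],o['force'])
p=o['tool_pos'];xA=np.array([.9994,-.0349,0])
plan(o,(p-.166*xA,88))
E
```

```text
[0.6148 0.0568 0.0251] [[ 0.9994 -0.002   0.0339]
 [-0.0339 -0.0003  0.9994]
 [-0.002  -1.     -0.0004]] [-0.6883  0.0555  0.2618]
[ 0.004  0.01  -0.019 -3.32   0.007  0.003]
```

>>> carry_out(
  moves=[
    [0,0,0,-0.1,0,0,0],
    [0,0,0,-0.2,0,0,0],
    [0,0,0,-0.35,0,0,0],
    [0,0,0,-0.55,0,0,0],
    [0,0,0,-0.8,0,0,0],
    [0,0,0,-1.1,0,0,0],
    [0,0,0,-1.4,0,0,0],
    [0,0,0,-1.7,0,0,0],
    [0,0,0,-2.0,0,0,0],
    [0,0,0,-2.3,0,0,0],
  ],
)

```text
t: 23.7
tool_pos: [0.5008, 0.0619, 0.0274]
tool_rot: [[0.999, 0.004, 0.033], [-0.033, 0.002, 0.999], [0.004, -1.0, 0.002]]
force: [2.2, 2.0, 1.0]
width: 0.0004
```

>>> carry_out(
  moves=[
    [0,0,0,-0.3,0,0,0],
    [0,0,0,-0.55,0,0,0],
    [0,0,0,-0.75,0,0,0],
    [0,0,0,-0.9,0,0,0],
    [0,0,0,-1.0,0,0,0],
    [0,0,0,-1.0,0,0,0],
    [0,0,0,-1.0,0,0,0],
  ],
)

```text
t: 24.4
tool_pos: [0.4496, 0.0616, 0.0259]
tool_rot: [[0.999, -0.002, 0.034], [-0.034, -0.001, 0.999], [-0.002, -1.0, -0.002]]
force: [0.0, 0.1, 0.1]
width: 0.0003
```

```bash
python3 - <<'E'
from h import *
im,C,o=shot("top","t2");print(o['tool_pos'],o['force'],o['qpos'])
im,C,o=shot("scene","s2")
cv2.imwrite("pics/s2b.png",cv2.resize(im[:,:,::-1],(800,600),interpolation=cv2.INTER_CUBIC))
im,C,o=shot("wrist","w20")
E
```

```text
[0.4496 0.0616 0.0259] [0.0496 0.123  0.1367] [ 0.1785  0.7035 -0.5434  2.148   0.7801  0.4969  0.5667]
```

View pics/s2b.png

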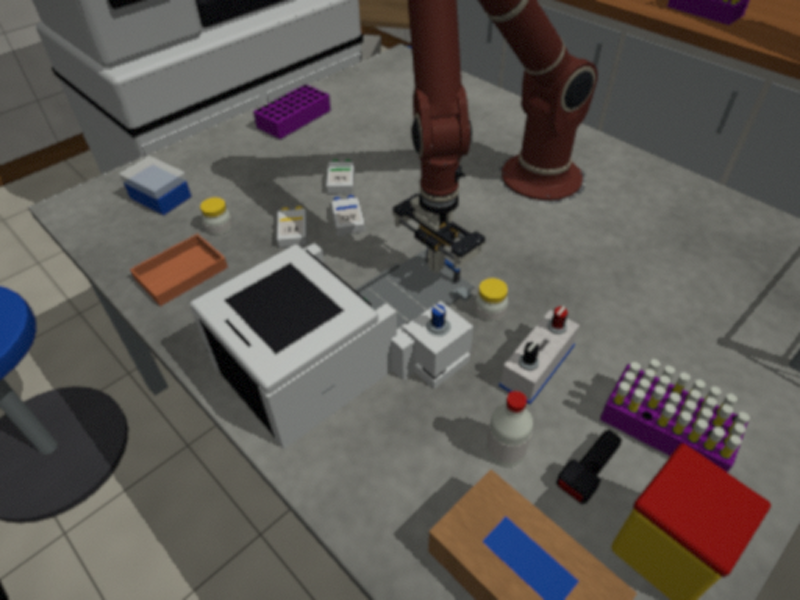

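>>> carry_out(
  moves=[
    [0,0,0,-0.05,0,0,0],
    [0,0,0,-0.1,0,0,0],
    [0,0,0,-0.15,0,0,0],
    [0,0,0,-0.15,0,0,0],
    [0,0,0,-0.15,0,0,0],
  ],
)

```text
t: 25.05
tool_pos: [0.4471, 0.0626, 0.0266]
tool_rot: [[0.999, 0.007, 0.036], [-0.036, 0.002, 0.999], [0.007, -1.0, 0.002]]
force: [6.4, -0.6, -3.7]
width: 0.0006
```

```bash
python3 - <<'E'
from h import *
im,C,o=shot("wrist","w21");print(o['tool_pos'],o['force'])
for b in blobs(im,(105,120,60),(125,255,255),30): print(b[0],[int(v) for v in b[1]],onz(C,b[0],.049))
E
```

```text
[0.4471 0.0626 0.0266] [ 6.4478 -0.5933 -3.7118]
(np.float64(257.1), np.float64(221.4)) [162, 208, 191, 27, 4847] [0.4309 0.0644 0.049 ]
```

```bash
cat >> h.py <<'E'
def gpose(G,yaw,tilt,depth=.019):
    A=down(np.radians(yaw),np.radians(tilt)); return np.array(G)+depth*A[:,1],A
E
python3 - <<'E'
from h import *
o=manip.get_obs()
o=dict(tool_pos=o['tool_pos']+[.008,0,.17],tool_rot=down(np.radians(88)))
plan(o,gpose([.556,.06,.15],88,-45),gpose([.556,.06,.075],88,-45))
E
```

```text
[-0.     0.    -7.5    2.287  1.201  0.02 ]
[ 0.     0.     0.    -1.061  1.061  0.   ]
```

>>> carry_out(
  moves=[
    [0,0,0,0.2,0,0,0],
    [0,0,0,0.2,-1,0,0],
    [0,0,0,0.2,-2,0,20],
    [0,0,0,0.2,-3,0,40],
    [0,0,0,0.2,-3.4,0,93],
    [0,0,0,0.2,-3.4,0,93],
    [0,0,0,0.2,-3.4,0,93],
  ],
)

```text
t: 25.8
tool_pos: [0.4522, 0.0618, 0.1957]
tool_rot: [[0.999, -0.001, 0.034], [-0.034, -0.001, 0.999], [-0.001, -1.0, -0.001]]
force: [-1.3, -0.2, -0.5]
width: 0.0358
```

>>> carry_out(
  moves=[
    [0,0,-7.5,2.3,1.2,0,93],
    [0,0,-7.5,2.3,1.2,0,93],
    [0,0,-7.5,2.3,1.2,0,93],
    [0,0,-7.5,2.3,1.2,0,93],
    [0,0,-7.5,2.3,1.2,0,93],
    [0,0,-7.5,2.3,1.2,0,93],
    [0,0,-7.5,2.3,1.2,0,93],
    [0,0,-7.5,2.3,1.2,0,93],
    [0,0,-7.5,2.3,1.2,0,93],
  ],
)

```text
t: 26.7
tool_pos: [0.5663, 0.0528, 0.1323]
tool_rot: [[0.741, 0.67, 0.047], [-0.013, -0.055, 0.998], [0.671, -0.74, -0.032]]
force: [0.1, -1.3, -1.9]
width: 0.0928
```

>>> carry_out(
  moves=[
    [0,0,0,-0.5,0.5,0,93],
    [0,0,0,-1.0,1.0,0,93],
    [0,0,0,-1.0,1.0,0,93],
    [0,0,0,-1.0,1.0,0,93],
    [0,0,0,-1.0,1.0,0,93],
  ],
)

```text
t: 27.2
tool_pos: [0.562, 0.0489, 0.0591]
tool_rot: [[0.747, 0.663, 0.052], [-0.02, -0.057, 0.998], [0.665, -0.746, -0.029]]
force: [0.6, 0.6, -0.1]
width: 0.0929
```

```bash
python3 - <<'E'
from h import *
o=manip.get_obs();print(o['t'],o['tool_pos'],o['tool_rot'],o['qpos'],o['tool_pos']-.019*o['tool_rot'][:,1])
E
```

```text
27.2 [0.562  0.0489 0.0591] [[ 0.7465  0.6633  0.0525]
 [-0.0197 -0.0568  0.9982]
 [ 0.6651 -0.7462 -0.0293]] [ 0.3278  0.9109 -0.9109  2.4214  2.2799  1.1131 -0.8107] [0.5494 0.05   0.0733]
```

```bash
python3 - <<'E'
from h import *
o=manip.get_obs()
plan(o,([.54,.0,.28],down(np.radians(60))),([.42,-.32,.30],-39))
E
```

```text
[-1.375  4.398  6.886  2.629 -3.533 -1.129]
[ 0.    16.5    0.     1.122 -0.4   -6.743]
```

>>> carry_out(
  moves=[
    [0,0,0,1.2,-1.3,0,93],
    [-1.38,4.4,6.89,2.63,-3.53,-1.13,93],
    [-1.38,4.4,6.89,2.63,-3.53,-1.13,93],
    [-1.38,4.4,6.89,2.63,-3.53,-1.13,93],
    [-1.38,4.4,6.89,2.63,-3.53,-1.13,93],
    [-1.38,4.4,6.89,2.63,-3.53,-1.13,93],
    [-1.38,4.4,6.89,2.63,-3.53,-1.13,93],
    [-1.38,4.4,6.89,2.63,-3.53,-1.13,93],
    [-1.38,4.4,6.89,2.63,-3.53,-1.13,93],
  ],
)

```text
t: 28.1
tool_pos: [0.5414, 0.0038, 0.289]
tool_rot: [[0.883, 0.078, 0.463], [-0.461, -0.044, 0.886], [0.089, -0.996, -0.002]]
force: [0.3, -0.1, -0.2]
width: 0.0933
```

>>> carry_out(
  moves=[
    [0,14,0,1.12,-0.4,-6.7,93],
    [0,14,0,1.12,-0.4,-6.7,93],
    [0,14,0,1.12,-0.4,-6.7,93],
    [0,14,0,1.12,-0.4,-6.7,93],
    [0,14,0,1.12,-0.4,-6.7,93],
    [0,14,0,1.12,-0.4,-6.7,93],
    [0,14,0,1.12,-0.4,-6.7,93],
    [0,14,0,1.12,-0.4,-6.7,93],
    [0,14,0,1.12,-0.4,-6.7,93],
    [0,14,0,1.12,-0.4,-6.7,93],
  ],
)

```text
t: 29.1
tool_pos: [0.4323, -0.3217, 0.3099]
tool_rot: [[-0.375, 0.069, 0.924], [-0.927, -0.048, -0.372], [0.019, -0.996, 0.082]]
force: [1.1, -0.5, 0.8]
width: 0.093
```

>>> carry_out(
  moves=[
    [0,2.5,0,0,0,0,93],
    [0,2.5,0,0,0,0,93],
    [0,2.5,0,0,0,0,93],
    [0,2.5,0,0,0,0,93],
  ],
)

```text
t: 29.5
tool_pos: [0.433, -0.3209, 0.3103]
tool_rot: [[-0.593, 0.07, 0.802], [-0.805, -0.047, -0.591], [-0.004, -0.996, 0.084]]
force: [-0.1, -0.8, 0.7]
width: 0.0931
```

```bash
python3 - <<'E'
from h import *
im,C,o=shot("wrist","w22");print(o['tool_pos'],o['tool_rot'],o['qpos']);np.savez("w22.npz",pos=o['tool_pos'],rot=o['tool_rot'])
E
```

```text
[ 0.433  -0.3209  0.3103] [[-0.5931  0.0698  0.8021]
 [-0.8051 -0.0467 -0.5913]
 [-0.0038 -0.9965  0.0839]] [ 1.0509  0.3742 -0.6497  1.6575  0.2632  1.1096 -0.2996]
```

View pics/w22.png

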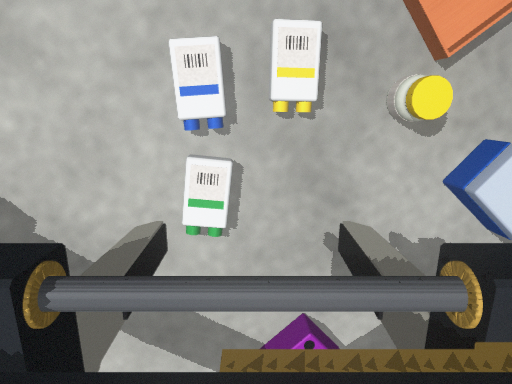

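```bash
cat >> h.py <<'E'
CAPS=dict(green=((45,120,50),(80,255,255)),orange=((8,150,150),(18,255,255)),yellow=((22,150,120),(34,255,255)),blue=((105,120,80),(125,255,255)))
def carts(im,C):
    h=cv2.cvtColor(im,cv2.COLOR_RGB2HSV); w=cv2.inRange(h,np.array((0,0,205)),np.array((180,30,255))); w=cv2.morphologyEx(w,cv2.MORPH_OPEN,np.ones((3,3),np.uint8))
    out=[]
    for c in cv2.findContours(w,cv2.RETR_EXTERNAL,cv2.CHAIN_APPROX_NONE)[0]:
        if cv2.contourArea(c)<500: continue
        B=cv2.boxPoints(cv2.minAreaRect(c)); P=np.array([onz(C,b,.028)[:2] for b in B]); e=P[1]-P[0];f=P[2]-P[1]
        L,W=max(np.linalg.norm(e),np.linalg.norm(f)),min(np.linalg.norm(e),np.linalg.norm(f))
        if not(.085<L<.115 and .05<W<.078): continue
        m=P.mean(0); v=(e if np.linalg.norm(e)>np.linalg.norm(f) else f); v=v/np.linalg.norm(v)
        for n,(lo,hi) in CAPS.items():
            k=cv2.inRange(h,np.array(lo),np.array(hi)); Q=np.array([onz(C,(x,y),.014)[:2] for y,x in zip(*np.nonzero(k))])
            if not len(Q): continue
            d=Q-m; s=d@v; t=np.abs(d@np.array([-v[1],v[0]])); sel=(np.abs(s)>.048)&(np.abs(s)<.075)&(t<.035)
            if sel.sum()>20: 
                vv=v*np.sign(np.median(s[sel])); out.append((n,m.round(4),round(np.degrees(np.arctan2(vv[1],vv[0])),1),round(L,4),round(W,4),int(sel.sum())))
    return out
E
python3 - <<'E'
from h import *
im=cv2.imread("pics/w22.png")[:,:,::-1].copy(); d=np.load("w22.npz");C=cam("wrist",dict(tool_pos=d['pos'],tool_rot=d['rot']))
for c in carts(im,C): print(c)
o=manip.get_obs();m=(.568,-.278)
E
```

```text
('green', array([ 0.3707, -0.3379]), np.float64(-133.6), np.float64(0.0973), np.float64(0.0607), 203)
('blue', array([ 0.4557, -0.2114]), np.float64(-122.3), np.float64(0.0986), np.float64(0.0607), 293)
('yellow', array([ 0.5713, -0.2691]), np.float64(-128.2), np.float64(0.097), np.float64(0.0608), 305)
```

```bash
python3 - <<'E'
from h import *
im,C,o=shot("top","t3")
for c in carts(im,C): print(c)
o=manip.get_obs()
plan(o,gpose([.5664,-.2754,.13],-38.2,50))
E
```

```text
[-0.619  0.628  8.268 -2.586  3.986  1.283]
```

>>> carry_out(
  moves=[
    [-0.62,0.63,8.27,-2.59,3.99,1.28,93],
    [-0.62,0.63,8.27,-2.59,3.99,1.28,93],
    [-0.62,0.63,8.27,-2.59,3.99,1.28,93],
    [-0.62,0.63,8.27,-2.59,3.99,1.28,93],
    [-0.62,0.63,8.27,-2.59,3.99,1.28,93],
    [-0.62,0.63,8.27,-2.59,3.99,1.28,93],
    [-0.62,0.63,8.27,-2.59,3.99,1.28,93],
    [-0.62,0.63,8.27,-2.59,3.99,1.28,93],
    [-0.62,0.63,8.27,-2.59,3.99,1.28,93],
  ],
)

```text
t: 30.5
tool_pos: [0.5773, -0.2627, 0.1213]
tool_rot: [[-0.394, 0.476, 0.787], [-0.508, 0.6, -0.617], [-0.766, -0.643, 0.005]]
force: [-0.4, 0.3, 0.6]
width: 0.093
```

```bash
python3 - <<'E'
from h import *
im,C,o=shot("wrist","w23");print(o['tool_pos'],o['tool_rot'],o['qpos'])
for c in carts(im,C): print(c)
plan(o,gpose([.5664,-.2754,.13],-38.2,50),gpose([.5664,-.2754,.022],-38.2,50))
E
```

```text
[ 0.5773 -0.2627  0.1213] [[-0.3939  0.4755  0.7866]
 [-0.5082  0.6004 -0.6175]
 [-0.7659 -0.6429  0.0051]] [ 1.3019  1.047  -0.9796  1.6729 -0.1094  0.6977  0.0849]
[-0.023  0.045  0.002  0.081  0.012 -0.014]
[0.    0.    0.    1.655 1.388 0.   ]
```

View pics/w23.png

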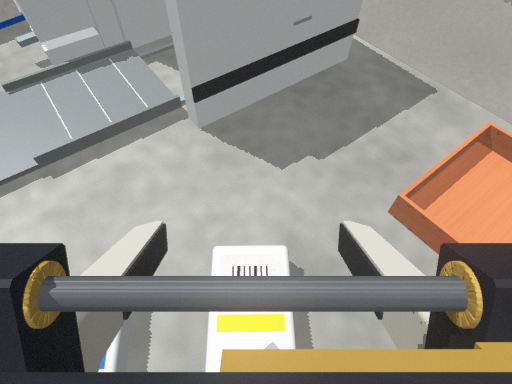

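```bash
python3 - <<'E'
from h import *
o=manip.get_obs();C=cam("wrist",o)
a,b=onz(C,(213,248),.028),onz(C,(287,246),.028);print(a,b,(a+b)/2,np.linalg.norm(a-b),np.degrees(np.arctan2(*(b-a)[:2][::-1])))
E
```

```text
[ 0.5757 -0.2138  0.028 ] [ 0.6259 -0.2507  0.028 ] [ 0.6008 -0.2322  0.028 ] 0.062294774009964866 -36.30036444464144
```

>>> carry_out(
  moves=[
    [0,0,0,0.6,0.5,0,93],
    [0,0,0,1.2,1.0,0,93],
    [0,0,0,1.5,1.2,0,93],
    [0,0,0,1.72,1.39,0,93],
    [0,0,0,1.72,1.39,0,93],
    [0,0,0,1.72,1.39,0,55],
    [0,0,0,1.72,1.39,0,55],
    [0,0,0,1.72,1.39,0,55],
    [0,0,0,1.72,1.39,0,55],
    [0,0,0,1.72,1.39,0,55],
  ],
  squeeze=30,
)

```text
t: 31.55
tool_pos: [0.5747, -0.2651, 0.008]
tool_rot: [[-0.397, 0.475, 0.785], [-0.504, 0.602, -0.619], [-0.767, -0.641, -0.0]]
force: [-1.4, -0.9, 2.8]
width: 0.0639
```

>>> carry_out(
  moves=[
    [0,0,0,-0.3,-0.25,0,55],
    [0,0,0,-1.0,-0.8,0,55],
    [0,0,0,-2.0,-1.6,0,55],
    [0,0,0,-3.0,-2.5,0,55],
    [0,0,0,-3.0,-2.5,0,55],
    [0,0,0,-3.0,-2.5,0,55],
    [0,0,0,-3.0,-2.5,0,55],
  ],
)

```text
t: 32.25
tool_pos: [0.5739, -0.2652, 0.2011]
tool_rot: [[-0.399, 0.473, 0.785], [-0.505, 0.601, -0.619], [-0.765, -0.644, -0.001]]
force: [0.3, 0.9, -3.0]
width: 0.0638
```

```bash
python3 - <<'E'
from h import *
im,C,o=shot("wrist","w24");print(o['tool_pos'],o['force'],o['width'],o['qpos'])
plan(o,([.50,-.12,.27],down(np.radians(25),np.radians(0))),gpose([.6315,.0563,.16],88,-40),gpose([.6315,.0563,.072],88,-40))
E
```

```text
[ 0.5739 -0.2652  0.2011] [ 0.2917  0.9412 -2.9573] 0.06375247268118095 [ 1.325   0.9354 -1.0197  1.628  -0.1544  0.8178  0.0248]
[-4.573 -9.84  -7.441 -1.931  0.16  -2.96 ]
[  3.659 -10.053  -5.971  -1.973   2.491   4.091]
[ 0.     0.     0.    -1.131  1.348  0.   ]
```

>>> carry_out(
  moves=[
    [-4.57,-9.84,-7.44,-1.93,0.16,-2.96,55],
    [-4.57,-9.84,-7.44,-1.93,0.16,-2.96,55],
    [-4.57,-9.84,-7.44,-1.93,0.16,-2.96,55],
    [-4.57,-9.84,-7.44,-1.93,0.16,-2.96,55],
    [-4.57,-9.84,-7.44,-1.93,0.16,-2.96,55],
    [-4.57,-9.84,-7.44,-1.93,0.16,-2.96,55],
    [-4.57,-9.84,-7.44,-1.93,0.16,-2.96,55],
    [-4.57,-9.84,-7.44,-1.93,0.16,-2.96,55],
    [-4.57,-9.84,-7.44,-1.93,0.16,-2.96,55],
    [-4.57,-9.84,-7.44,-1.93,0.16,-2.96,55],
  ],
)

```text
t: 33.3
tool_pos: [0.5003, -0.1162, 0.2701]
tool_rot: [[0.429, -0.001, 0.903], [-0.903, 0.004, 0.429], [-0.004, -1.0, 0.001]]
force: [0.6, 0.7, -2.9]
width: 0.0635
```

```bash
python3 - <<'E'
from h import *
o=manip.get_obs();print(o['t'],o['tool_pos'],o['tool_rot'],o['width'],o['qpos'])
plan(o,gpose([.6255,.0566,.16],88,-39.9))
E
```

```text
33.3 [ 0.5003 -0.1162  0.2701] [[ 0.429  -0.0008  0.9033]
 [-0.9033  0.0041  0.429 ]
 [-0.0041 -1.      0.001 ]] 0.06354398048538785 [ 0.8351  0.5079 -0.9982  1.7152  0.4546  1.1736  0.1563]
[  3.598 -10.003  -5.995  -1.926   2.505   3.958]
```

>>> carry_out(
  moves=[
    [3.6,-10.0,-6.0,-1.93,2.5,3.96,55],
    [3.6,-10.0,-6.0,-1.93,2.5,3.96,55],
    [3.6,-10.0,-6.0,-1.93,2.5,3.96,55],
    [3.6,-10.0,-6.0,-1.93,2.5,3.96,55],
    [3.6,-10.0,-6.0,-1.93,2.5,3.96,55],
    [3.6,-10.0,-6.0,-1.93,2.5,3.96,55],
    [3.6,-10.0,-6.0,-1.93,2.5,3.96,55],
    [3.6,-10.0,-6.0,-1.93,2.5,3.96,55],
    [3.6,-10.0,-6.0,-1.93,2.5,3.96,55],
    [3.6,-10.0,-6.0,-1.93,2.5,3.96,55],
  ],
)

```text
t: 34.3
tool_pos: [0.6364, 0.0484, 0.1424]
tool_rot: [[0.771, 0.636, 0.046], [-0.034, -0.032, 0.999], [0.636, -0.771, -0.003]]
force: [-0.7, -0.6, -2.7]
width: 0.0637
```

>>> carry_out(
  moves=[
    [0,0,0,0,0,0,55],
    [0,0,0,0,0,0,55],
    [0,0,0,0,0,0,55],
    [0,0,0,0,0,0,55],
  ],
)

```text
t: 34.7
tool_pos: [0.6405, 0.0518, 0.1477]
tool_rot: [[0.764, 0.644, 0.044], [-0.033, -0.029, 0.999], [0.645, -0.764, -0.001]]
force: [0.5, 0.9, -2.5]
width: 0.0635
```

```bash
python3 - <<'E'
from h import *
o=manip.get_obs();print(o['t'],o['tool_pos'],o['tool_rot'],o['width'],o['qpos'])
plan(o,gpose([.6255,.0566,.16],88,-39.9),gpose([.6255,.0566,.07],88,-39.9))
E
```

```text
34.7 [0.6405 0.0518 0.1477] [[ 0.7637  0.6441  0.0437]
 [-0.0327 -0.029   0.999 ]
 [ 0.6448 -0.7644 -0.0011]] 0.0635001645258984 [ 0.2931  0.6339 -0.7125  2.1533  2.0299  0.599  -0.5361]
[ 0.062 -0.058  0.041 -0.076 -0.005  0.085]
[ 0.     0.     0.    -1.155  1.381  0.   ]
```

>>> carry_out(
  moves=[
    [0,0,0,-0.08,0,0.08,55],
    [0,0,0,-0.38,0.36,0.08,55],
    [0,0,0,-0.68,0.72,0.08,55],
    [0,0,0,-0.95,1.03,0.08,55],
    [0,0,0,-1.1,1.22,0.08,55],
    [0,0,0,-1.2,1.34,0.08,55],
    [0,0,0,-1.22,1.36,0.08,55],
    [0,0,0,-1.22,1.36,0.08,55],
    [0,0,0,-1.22,1.36,0.08,55],
  ],
)

```text
t: 35.6
tool_pos: [0.6385, 0.0556, 0.0573]
tool_rot: [[0.762, 0.646, 0.043], [-0.032, -0.029, 0.999], [0.647, -0.763, -0.002]]
force: [1.4, 0.4, -0.1]
width: 0.0637
```

```bash
python3 - <<'E'
from h import *
o=manip.get_obs();print(o['t'],o['tool_pos'],o['tool_rot'],o['force'],o['tool_pos']-.019*o['tool_rot'][:,1])
plan(o,gpose([.6255,.0566,.068],88,-39.9))
E
```

```text
35.6 [0.6385 0.0556 0.0573] [[ 0.7622  0.6459  0.0432]
 [-0.0319 -0.0292  0.9991]
 [ 0.6465 -0.7629 -0.0017]] [ 1.4381  0.3847 -0.1025] [0.6262 0.0562 0.0718]
[ 0.063 -0.051  0.063 -0.062  0.048  0.01 ]
```

>>> carry_out(
  moves=[
    [0,0,0,-0.013,0.015,0,55],
    [0,0,0,-0.013,0.015,0,55],
    [0,0,0,-0.013,0.015,0,70],
    [0,0,0,-0.013,0.015,0,85],
    [0,0,0,-0.013,0.015,0,85],
    [0,0,0,-0.013,0.015,0,85],
    [0,0,0,-0.013,-0.5,0,85],
    [0,0,0,-0.013,-1.2,0,85],
    [0,0,0,-0.013,-2.2,0,85],
    [0,0,0,-0.013,-3.0,0,93],
  ],
)

```text
t: 36.6
tool_pos: [0.5385, 0.0604, 0.1708]
tool_rot: [[0.765, 0.643, 0.042], [-0.031, -0.028, 0.999], [0.643, -0.766, -0.002]]
force: [-0.1, -0.2, 1.6]
width: 0.0892
```

```bash
python3 - <<'E'
from h import *
im,C,o=shot("wrist","w25");print(o['t'],o['tool_pos'],o['force'],o['qpos'])
plan(o,([.50,-.05,.30],25),([.40,-.34,.30],-39))
E
```

```text
36.6 [0.5385 0.0604 0.1708] [-0.0614 -0.1841  1.6306] [ 0.3177  0.5019 -0.8205  2.3776  2.0466  0.664  -0.7027]
[-3.626  9.995  5.993  1.142 -2.411 -2.242]
[ 0.    10.667  0.     4.411  0.    -4.264]
```

View pics/w25.png

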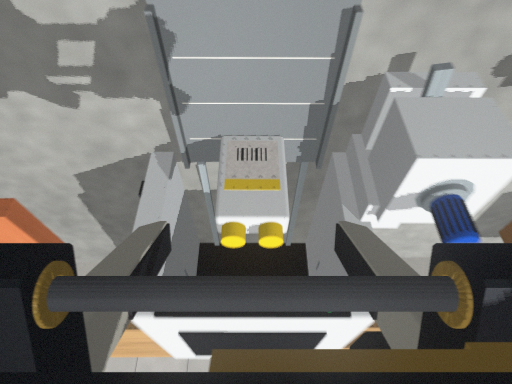

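>>> carry_out(
  moves=[
    [-3.6,10,6,1.14,-2.41,-2.24,93],
    [-3.6,10,6,1.14,-2.41,-2.24,93],
    [-3.6,10,6,1.14,-2.41,-2.24,93],
    [-3.6,10,6,1.14,-2.41,-2.24,93],
    [-3.6,10,6,1.14,-2.41,-2.24,93],
    [-3.6,10,6,1.14,-2.41,-2.24,93],
    [-3.6,10,6,1.14,-2.41,-2.24,93],
    [-3.6,10,6,1.14,-2.41,-2.24,93],
    [-3.6,10,6,1.14,-2.41,-2.24,93],
    [-3.6,10,6,1.14,-2.41,-2.24,93],
  ],
)

```text
t: 37.65
tool_pos: [0.5013, -0.05, 0.2995]
tool_rot: [[0.558, 0.092, 0.825], [-0.822, -0.072, 0.564], [0.111, -0.993, 0.036]]
force: [-0.1, -0.1, -0.2]
width: 0.093
```

>>> carry_out(
  moves=[
    [0,10.2,0,4.2,0,-4.2,93],
    [0,10.2,0,4.2,0,-4.2,93],
    [0,10.2,0,4.2,0,-4.2,93],
    [0,10.2,0,4.2,0,-4.2,93],
    [0,10.2,0,4.2,0,-4.2,93],
    [0,10.2,0,4.2,0,-4.2,93],
    [0,10.2,0,4.2,0,-4.2,93],
    [0,10.2,0,4.2,0,-4.2,93],
    [0,10.2,0,4.2,0,-4.2,93],
    [0,10.2,0,4.2,0,-4.2,93],
  ],
)

```text
t: 38.65
tool_pos: [0.4472, -0.34, 0.3155]
tool_rot: [[-0.446, 0.095, 0.89], [-0.895, -0.072, -0.44], [0.023, -0.993, 0.117]]
force: [0.3, -0.5, -0.0]
width: 0.093
```

```bash
python3 - <<'E'
from h import *
im,C,o=shot("wrist","w26");print(o['t'],o['tool_pos'],o['tool_rot'],o['qpos'])
cs=carts(im,C)
for n,m,az,*r in cs:
    print(n,m,az,r); c=np.array([np.cos(np.radians(az)),np.sin(np.radians(az))]); G=m+.008*c
    if n!='yellow': plan(o,gpose([*G,.13],az+90,50),gpose([*G,.0215],az+90,50))
E
```

```text
38.65 [ 0.4472 -0.34    0.3155] [[-0.4457  0.0949  0.8902]
 [-0.8949 -0.0723 -0.4403]
 [ 0.0226 -0.9929  0.1172]] [ 0.9529  0.3672 -0.4961  1.6238  0.2159  1.0813 -0.0566]
green [ 0.371  -0.3381] -133.1 [np.float64(0.0973), np.float64(0.0609), 215]
[ 0.142  3.102  8.314  0.43   3.78  -1.798]
[0.    0.    0.    1.662 1.395 0.   ]
blue [ 0.4559 -0.2111] -124.6 [np.float64(0.0992), np.float64(0.0609), 315]
[-0.467  1.775  8.444 -2.603  3.755 -1.424]
[0.    0.    0.    1.662 1.395 0.   ]
```

>>> carry_out(
  moves=[
    [0.14,3.1,8.3,0.43,3.78,-1.8,93],
    [0.14,3.1,8.3,0.43,3.78,-1.8,93],
    [0.14,3.1,8.3,0.43,3.78,-1.8,93],
    [0.14,3.1,8.3,0.43,3.78,-1.8,93],
    [0.14,3.1,8.3,0.43,3.78,-1.8,93],
    [0.14,3.1,8.3,0.43,3.78,-1.8,93],
    [0.14,3.1,8.3,0.43,3.78,-1.8,93],
    [0.14,3.1,8.3,0.43,3.78,-1.8,93],
    [0.14,3.1,8.3,0.43,3.78,-1.8,93],
    [0.14,3.1,8.3,0.43,3.78,-1.8,93],
  ],
)

```text
t: 39.7
tool_pos: [0.3767, -0.3333, 0.1199]
tool_rot: [[-0.439, 0.524, 0.73], [-0.474, 0.555, -0.683], [-0.763, -0.646, 0.005]]
force: [0.6, 0.6, -0.0]
width: 0.0929
```

```bash
cat >> h.py <<'E'
def pickchk(m,az,fn):
    "at the tilted hover: far (uncapped) edge seen vs expected, and the way down"
    im,C,o=shot("wrist",fn);print(o['t'],o['tool_pos'],o['tool_rot'][:,1],o['qpos'])
    c=np.array([np.cos(np.radians(az)),np.sin(np.radians(az))]); n=np.array([-c[1],c[0]])
    h=cv2.cvtColor(im,cv2.COLOR_RGB2HSV); w=cv2.inRange(h,np.array((0,0,205)),np.array((180,30,255))); w[275:]=0; w[:200]=0; w[:,:170]=0; w[:,335:]=0
    k,l,st,_=cv2.connectedComponentsWithStats(w); i=1+np.argmax(st[1:,4]); top=[];
    for x in range(st[i][0]+6,st[i][0]+st[i][2]-6): top.append((x,np.nonzero(l[:,x]==i)[0].min()))
    q=[onz(C,p,.028)[:2] for p in top]; q=np.array(q); r=264
    xs=np.nonzero(l[r]==i)[0]; L,Rr=onz(C,(xs.min(),r),.028)[:2],onz(C,(xs.max(),r),.028)[:2]
    v=np.polyfit((q-m)@n,(q-m)@c,1)
    print("far edge along c (exp -50):",np.median((q-m)@c)*1000,"edge tilt deg",np.degrees(np.arctan(v[0])),"sides n:",(L-m)@n*1000,(Rr-m)@n*1000)
    G=np.array(m)+.008*c; plan(o,gpose([*G,.0215],az+90,50))
E
python3 - <<'E'
from h import *
pickchk((.371,-.338),-133.1,"w27")
E
```

```text
39.7 [ 0.3767 -0.3333  0.1199] [ 0.5239  0.5553 -0.6459] [ 1.6159  0.9    -0.7901  1.884  -0.3517  0.798   0.5127]
far edge along c (exp -50): -47.28442605915805 edge tilt deg -1.4505732276325023 sides n: -30.105661681032746 29.784461058395753
[-0.03   0.036  0.039  1.699  1.417 -0.03 ]
```

>>> carry_out(
  moves=[
    [0,0,0,0.6,0.5,0,93],
    [0,0,0,1.2,1.0,0,93],
    [0,0,0,1.5,1.25,-0.02,93],
    [0,0,0,1.7,1.41,-0.02,93],
    [0,0,0,1.7,1.41,-0.02,93],
    [0,0,0,1.7,1.41,-0.02,55],
    [0,0,0,1.7,1.41,-0.02,55],
    [0,0,0,1.7,1.41,-0.02,55],
    [0,0,0,1.7,1.41,-0.02,55],
    [0,0,0,1.7,1.41,-0.02,55],
  ],
  squeeze=30,
)

```text
t: 40.75
tool_pos: [0.3737, -0.3349, 0.0079]
tool_rot: [[-0.442, 0.526, 0.727], [-0.469, 0.555, -0.687], [-0.765, -0.644, 0.001]]
force: [-1.4, 0.0, 2.5]
width: 0.0639
```

>>> carry_out(
  moves=[
    [0,0,0,-0.3,-0.25,0,55],
    [0,0,0,-1.0,-0.8,0,55],
    [0,0,0,-2.0,-1.6,0,55],
    [0,0,0,-3.0,-2.5,0,55],
    [0,0,0,-3.0,-2.5,0,55],
    [0,0,0,-3.0,-2.5,0,55],
    [0,0,0,-3.0,-2.5,0,55],
  ],
)

```text
t: 41.45
tool_pos: [0.3735, -0.334, 0.2019]
tool_rot: [[-0.443, 0.525, 0.727], [-0.47, 0.554, -0.687], [-0.764, -0.646, 0.001]]
force: [-0.7, 0.3, -2.5]
width: 0.0639
```

```bash
python3 - <<'E'
from h import *
o=manip.get_obs();print(o['tool_pos'],o['tool_rot'][:,1],o['force'],o['width'],o['qpos'])
plan(o,([.50,-.12,.27],25),gpose([.5895,.0579,.16],88,-39.8))
E
```

```text
[ 0.3735 -0.334   0.2019] [ 0.525   0.5543 -0.6458] [-0.6548  0.2984 -2.4691] 0.06390175152348038 [ 1.6497  0.7664 -0.8291  1.8393 -0.392   0.9438  0.4423]
[ -4.943 -10.636  -7.258  -4.171   2.822  -1.102]
[  3.641 -10.057  -5.941  -2.358   2.492   3.343]
```

>>> carry_out(
  moves=[
    [-4.94,-10.6,-7.26,-4.17,2.82,-1.1,55],
    [-4.94,-10.6,-7.26,-4.17,2.82,-1.1,55],
    [-4.94,-10.6,-7.26,-4.17,2.82,-1.1,55],
    [-4.94,-10.6,-7.26,-4.17,2.82,-1.1,55],
    [-4.94,-10.6,-7.26,-4.17,2.82,-1.1,55],
    [-4.94,-10.6,-7.26,-4.17,2.82,-1.1,55],
    [-4.94,-10.6,-7.26,-4.17,2.82,-1.1,55],
    [-4.94,-10.6,-7.26,-4.17,2.82,-1.1,55],
    [-4.94,-10.6,-7.26,-4.17,2.82,-1.1,55],
    [-4.94,-10.6,-7.26,-4.17,2.82,-1.1,55],
  ],
)

```text
t: 42.45
tool_pos: [0.4999, -0.1186, 0.2691]
tool_rot: [[0.426, -0.004, 0.905], [-0.905, 0.002, 0.426], [-0.004, -1.0, -0.003]]
force: [0.1, 1.0, -2.3]
width: 0.0636
```

```bash
python3 - <<'E'
from h import *
o=manip.get_obs();print(o['t'],o['tool_pos'],o['tool_rot'],o['width'],o['qpos'])
plan(o,gpose([.575,.0585,.19],88,-39.8))
E
```

```text
42.45 [ 0.4999 -0.1186  0.2691] [[ 0.4258 -0.0045  0.9048]
 [-0.9048  0.0019  0.4258]
 [-0.0036 -1.     -0.0032]] 0.06360135738245438 [ 0.722   0.447  -0.787   1.7169  0.3436  1.1269  0.2726]
[  3.638 -10.025  -5.993  -2.448   1.873   3.089]
```

>>> carry_out(
  moves=[
    [3.64,-10.0,-6.0,-2.45,1.87,3.09,55],
    [3.64,-10.0,-6.0,-2.45,1.87,3.09,55],
    [3.64,-10.0,-6.0,-2.45,1.87,3.09,55],
    [3.64,-10.0,-6.0,-2.45,1.87,3.09,55],
    [3.64,-10.0,-6.0,-2.45,1.87,3.09,55],
    [3.64,-10.0,-6.0,-2.45,1.87,3.09,55],
    [3.64,-10.0,-6.0,-2.45,1.87,3.09,55],
    [3.64,-10.0,-6.0,-2.45,1.87,3.09,55],
    [3.64,-10.0,-6.0,-2.45,1.87,3.09,55],
    [3.64,-10.0,-6.0,-2.45,1.87,3.09,55],
  ],
)

```text
t: 43.45
tool_pos: [0.5869, 0.0562, 0.1748]
tool_rot: [[0.768, 0.639, 0.04], [-0.03, -0.026, 0.999], [0.64, -0.769, -0.0]]
force: [-0.2, -0.2, -1.6]
width: 0.0643
```

>>> carry_out(
  moves=[
    [0,0,0,0,0,0,55],
    [0,0,0,0,0,0,55],
    [0,0,0,0,0,0,55],
    [0,0,0,0,0,0,55],
  ],
)

```text
t: 43.85
tool_pos: [0.5899, 0.0564, 0.1783]
tool_rot: [[0.764, 0.644, 0.045], [-0.036, -0.027, 0.999], [0.644, -0.765, 0.002]]
force: [-0.7, 0.2, -1.7]
width: 0.0639
```

```bash
python3 - <<'E'
from h import *
o=manip.get_obs();print(o['t'],o['tool_pos'],o['tool_rot'],o['width'],o['qpos'])
print(rowto(o,*gpose([.587,.058,.16],88,-39.8)),rowto(o,*gpose([.587,.058,.072],88,-39.8)))
E
```

```text
43.85 [0.5899 0.0564 0.1783] [[ 0.7639  0.6437  0.0448]
 [-0.0355 -0.0273  0.999 ]
 [ 0.6443 -0.7648  0.002 ]] 0.06386281329557181 [ 0.1783  0.4746 -0.5547  2.2528  2.0623  0.4823 -0.6695]
[ 0.046 -0.085  0.052 -0.284  0.621  0.031] [ 0.046 -0.085  0.052 -1.418  1.967  0.027]
```

>>> carry_out(
  moves=[
    [0,-0.08,0.05,-0.28,0.62,0.03,55],
    [0,-0.08,0.05,-0.6,1.0,0.03,55],
    [0,-0.08,0.05,-0.9,1.35,0.03,55],
    [0,-0.08,0.05,-1.15,1.65,0.03,55],
    [0,-0.08,0.05,-1.3,1.83,0.03,55],
    [0,-0.08,0.05,-1.38,1.92,0.03,55],
    [0,-0.08,0.05,-1.41,1.96,0.03,55],
    [0,-0.08,0.05,-1.41,1.96,0.03,55],
    [0,-0.08,0.05,-1.41,1.96,0.03,55],
  ],
)

```text
t: 44.75
tool_pos: [0.5993, 0.0575, 0.0588]
tool_rot: [[0.767, 0.641, 0.038], [-0.026, -0.027, 0.999], [0.642, -0.767, -0.004]]
force: [-0.5, 0.2, -1.2]
width: 0.064
```

```bash
python3 - <<'E'
from h import *
im,C,o=shot("wrist","w28");print(o['t'],o['tool_pos'],o['tool_rot'],o['force'],o['tool_pos']-.019*o['tool_rot'][:,1])
E
```

```text
44.75 [0.5993 0.0575 0.0588] [[ 0.7666  0.641   0.0377]
 [-0.0264 -0.0273  0.9993]
 [ 0.6415 -0.7671 -0.004 ]] [-0.5158  0.1709 -1.17  ] [0.5872 0.058  0.0734]
```

>>> carry_out(
  moves=[
    [0,0,0,-0.013,0.015,0,55],
    [0,0,0,-0.026,0.03,0,55],
    [0,0,0,-0.026,0.03,0,55],
    [0,0,0,-0.026,0.03,0,55],
  ],
)

```text
t: 45.2
tool_pos: [0.6, 0.0573, 0.0574]
tool_rot: [[0.765, 0.643, 0.038], [-0.026, -0.028, 0.999], [0.643, -0.765, -0.004]]
force: [-1.8, -0.6, 5.4]
width: 0.0637
```

>>> carry_out(
  moves=[
    [0,0,0,0,0,0,70],
    [0,0,0,0,0,0,85],
    [0,0,0,0,0,0,85],
    [0,0,0,0,0,0,85],
    [0,0,0,0,-0.5,0,85],
    [0,0,0,0,-1.2,0,85],
    [0,0,0,0,-2.2,0,85],
    [0,0,0,0,-2.6,0,93],
    [0,0,0,0,-2.6,0,93],
  ],
)

```text
t: 46.1
tool_pos: [0.521, 0.0623, 0.1616]
tool_rot: [[0.768, 0.64, 0.037], [-0.024, -0.03, 0.999], [0.641, -0.768, -0.007]]
force: [1.8, 1.7, -1.0]
width: 0.092
```

```bash
python3 - <<'E'
from h import *
im,C,o=shot("wrist","w29");print(o['t'],o['tool_pos'],o['force'],o['qpos'])
plan(o,([.50,-.05,.30],25),([.42,-.33,.30],-36))
E
```

```text
46.1 [0.521  0.0623 0.1616] [ 1.8253  1.7414 -0.963 ] [ 0.5348  0.7448 -1.3128  2.4203  1.8947  1.0635 -0.5397]
[-3.576 10.06   5.988  1.505 -2.329 -2.281]
[ 0.    10.167  0.     4.399  0.    -3.817]
```

View pics/w29.png

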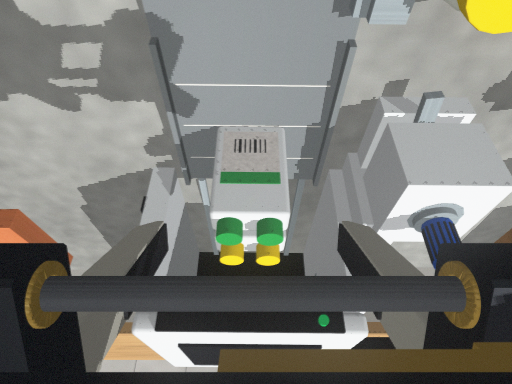

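>>> carry_out(
  moves=[
    [-1.0,2.5,1.5,0.4,-1.2,-0.4,93],
    [-3.6,10,6,1.5,-2.33,-2.28,93],
    [-3.6,10,6,1.5,-2.33,-2.28,93],
    [-3.6,10,6,1.5,-2.33,-2.28,93],
    [-3.6,10,6,1.5,-2.33,-2.28,93],
    [-3.6,10,6,1.5,-2.33,-2.28,93],
    [-3.6,10,6,1.5,-2.33,-2.28,93],
    [-3.6,10,6,1.5,-2.33,-2.28,93],
    [-3.6,10,6,1.5,-2.33,-2.28,93],
    [-3.6,10,6,1.5,-2.33,-2.28,93],
  ],
)

```text
t: 47.15
tool_pos: [0.5014, -0.0518, 0.2959]
tool_rot: [[0.419, -0.008, 0.908], [-0.908, -0.001, 0.419], [-0.002, -1.0, -0.008]]
force: [0.4, -0.8, -0.9]
width: 0.0929
```

>>> carry_out(
  moves=[
    [0,10.2,0,4.2,0,-3.8,93],
    [0,10.2,0,4.2,0,-3.8,93],
    [0,10.2,0,4.2,0,-3.8,93],
    [0,10.2,0,4.2,0,-3.8,93],
    [0,10.2,0,4.2,0,-3.8,93],
    [0,10.2,0,4.2,0,-3.8,93],
    [0,10.2,0,4.2,0,-3.8,93],
    [0,10.2,0,4.2,0,-3.8,93],
    [0,10.2,0,4.2,0,-3.8,93],
    [0,10.2,0,4.2,0,-3.8,93],
  ],
)

```text
t: 48.15
tool_pos: [0.4183, -0.3206, 0.2973]
tool_rot: [[-0.585, -0.007, 0.811], [-0.811, -0.001, -0.585], [0.006, -1.0, -0.005]]
force: [-0.1, 0.3, -0.5]
width: 0.0934
```

```bash
sed -i 's/def pickchk(m,az,fn):/def pickchk(m,az,fn,tilt=50):/; s/az+90,50))$/az+90,tilt))/' h.py; tail -2 h.py; python3 - <<'E'
from h import *
im,C,o=shot("wrist","w30");print(o['t'],o['tool_pos'],o['tool_rot'],o['qpos'])
for n,m,az,*r in carts(im,C):
    print(n,m,az,r); c=np.array([np.cos(np.radians(az)),np.sin(np.radians(az))]); G=m+.010*c
    plan(o,gpose([*G,.13],az+90,57),gpose([*G,.0215],az+90,57))
E
```

```text
print("far edge along c (exp -50):",np.median((q-m)@c)*1000,"edge tilt deg",np.degrees(np.arctan(v[0])),"sides n:",(L-m)@n*1000,(Rr-m)@n*1000)
    G=np.array(m)+.008*c; plan(o,gpose([*G,.0215],az+90,tilt))
48.15 [ 0.4183 -0.3206  0.2973] [[-0.5845 -0.0075  0.8113]
 [-0.8114 -0.0014 -0.5846]
 [ 0.0055 -1.     -0.0053]] [ 1.1569  0.4551 -0.8336  1.6341  0.3585  1.2183 -0.3783]
blue [ 0.4559 -0.2117] -122.1 [np.float64(0.0972), np.float64(0.0607), 311]
[-0.257 -0.587  9.548 -2.345  3.543 -0.651]
[0.    0.    0.    1.82  1.182 0.   ]
```

>>> carry_out(
  moves=[
    [-0.26,-0.59,9.55,-2.35,3.54,-0.65,93],
    [-0.26,-0.59,9.55,-2.35,3.54,-0.65,93],
    [-0.26,-0.59,9.55,-2.35,3.54,-0.65,93],
    [-0.26,-0.59,9.55,-2.35,3.54,-0.65,93],
    [-0.26,-0.59,9.55,-2.35,3.54,-0.65,93],
    [-0.26,-0.59,9.55,-2.35,3.54,-0.65,93],
    [-0.26,-0.59,9.55,-2.35,3.54,-0.65,93],
    [-0.26,-0.59,9.55,-2.35,3.54,-0.65,93],
    [-0.26,-0.59,9.55,-2.35,3.54,-0.65,93],
    [-0.26,-0.59,9.55,-2.35,3.54,-0.65,93],
  ],
)

```text
t: 49.2
tool_pos: [0.46, -0.2063, 0.1217]
tool_rot: [[-0.288, 0.447, 0.847], [-0.464, 0.709, -0.532], [-0.838, -0.546, 0.003]]
force: [-0.7, 0.8, 0.4]
width: 0.093
```

```bash
python3 - <<'E'
from h import *
pickchk((.4559,-.2117),-122.5,"w31",57)
E
```

```text
49.2 [ 0.46   -0.2063  0.1217] [ 0.4467  0.7085 -0.5463] [ 1.5481  1.1616 -1.1916  1.9314  0.0583  0.6725  0.0626]
far edge along c (exp -50): -47.96490640333451 edge tilt deg 0.7730510596259748 sides n: -30.829296054264436 31.22369199505611
[ 0.037  0.058  0.019  1.839  1.228 -0.018]
```

>>> carry_out(
  moves=[
    [0,0,0,0.6,0.4,0,93],
    [0,0,0,1.2,0.8,0,93],
    [0,0,0,1.6,1.07,-0.02,93],
    [0,0,0,1.85,1.24,-0.02,93],
    [0,0,0,1.85,1.24,-0.02,93],
    [0,0,0,1.85,1.24,-0.02,55],
    [0,0,0,1.85,1.24,-0.02,55],
    [0,0,0,1.85,1.24,-0.02,55],
    [0,0,0,1.85,1.24,-0.02,55],
    [0,0,0,1.85,1.24,-0.02,55],
  ],
  squeeze=30,
)

```text
t: 50.25
tool_pos: [0.4593, -0.2056, 0.009]
tool_rot: [[-0.291, 0.449, 0.845], [-0.46, 0.709, -0.534], [-0.839, -0.544, 0.0]]
force: [-0.6, -1.1, 2.5]
width: 0.0636
```

>>> carry_out(
  moves=[
    [0,0,0,-0.34,-0.22,0,55],
    [0,0,0,-1.1,-0.7,0,55],
    [0,0,0,-2.2,-1.4,0,55],
    [0,0,0,-3.3,-2.1,0,55],
    [0,0,0,-3.3,-2.1,0,55],
    [0,0,0,-3.3,-2.1,0,55],
    [0,0,0,-3.3,-2.1,0,55],
  ],
)

```text
t: 50.95
tool_pos: [0.4594, -0.2043, 0.2028]
tool_rot: [[-0.292, 0.447, 0.845], [-0.461, 0.709, -0.534], [-0.838, -0.546, -0.001]]
force: [-0.9, 0.7, -2.4]
width: 0.0638
```

```bash
python3 - <<'E'
from h import *
o=manip.get_obs();print(o['tool_pos'],o['tool_rot'][:,1],o['force'],o['width'],o['qpos'])
plan(o,([.50,-.12,.27],25))
E
```

```text
[ 0.4594 -0.2043  0.2028] [ 0.4469  0.7087 -0.5459] [-0.8961  0.7308 -2.3877] 0.06379394923077167 [ 1.5823  1.0408 -1.2773  1.902  -0.0308  0.7708  0.0138]
[-4.719 -8.728 -8.662 -2.141  0.824 -0.215]
```

>>> carry_out(
  moves=[
    [-4.72,-8.73,-8.66,-2.14,0.82,-0.22,55],
    [-4.72,-8.73,-8.66,-2.14,0.82,-0.22,55],
    [-4.72,-8.73,-8.66,-2.14,0.82,-0.22,55],
    [-4.72,-8.73,-8.66,-2.14,0.82,-0.22,55],
    [-4.72,-8.73,-8.66,-2.14,0.82,-0.22,55],
    [-4.72,-8.73,-8.66,-2.14,0.82,-0.22,55],
    [-4.72,-8.73,-8.66,-2.14,0.82,-0.22,55],
    [-4.72,-8.73,-8.66,-2.14,0.82,-0.22,55],
    [-4.72,-8.73,-8.66,-2.14,0.82,-0.22,55],
    [-4.72,-8.73,-8.66,-2.14,0.82,-0.22,55],
  ],
)

```text
t: 51.95
tool_pos: [0.4997, -0.1166, 0.2704]
tool_rot: [[0.43, -0.001, 0.903], [-0.903, 0.002, 0.43], [-0.003, -1.0, 0.0]]
force: [-0.0, 1.1, -2.2]
width: 0.0642
```

```bash
python3 - <<'E'
from h import *
o=manip.get_obs();print(o['t'],o['tool_pos'],o['tool_rot'],o['width'],o['qpos'])
plan(o,gpose([.545,.0595,.19],88,-33))
E
```

```text
51.95 [ 0.4997 -0.1166  0.2704] [[ 0.4297 -0.001   0.903 ]
 [-0.903   0.0024  0.4297]
 [-0.0026 -1.      0.0001]] 0.06419641220828592 [ 0.8974  0.5612 -1.1349  1.7147  0.5368  1.2199  0.0717]
[  2.985 -10.129  -4.959  -2.69    1.933   2.514]
```

>>> carry_out(
  moves=[
    [2.99,-10.1,-4.96,-2.69,1.93,2.5,55],
    [2.99,-10.1,-4.96,-2.69,1.93,2.5,55],
    [2.99,-10.1,-4.96,-2.69,1.93,2.5,55],
    [2.99,-10.1,-4.96,-2.69,1.93,2.5,55],
    [2.99,-10.1,-4.96,-2.69,1.93,2.5,55],
    [2.99,-10.1,-4.96,-2.69,1.93,2.5,55],
    [2.99,-10.1,-4.96,-2.69,1.93,2.5,55],
    [2.99,-10.1,-4.96,-2.69,1.93,2.5,55],
    [2.99,-10.1,-4.96,-2.69,1.93,2.5,55],
    [2.99,-10.1,-4.96,-2.69,1.93,2.5,55],
  ],
)

```text
t: 52.95
tool_pos: [0.5563, 0.0531, 0.1738]
tool_rot: [[0.838, 0.543, 0.051], [-0.043, -0.026, 0.999], [0.543, -0.839, 0.002]]
force: [-0.3, -0.9, -1.4]
width: 0.0636
```

>>> carry_out(
  moves=[
    [0,0,0,0,0,0,55],
    [0,0,0,0,0,0,55],
    [0,0,0,0,0,0,55],
    [0,0,0,0,0,0,55],
  ],
)

```text
t: 53.35
tool_pos: [0.5573, 0.0552, 0.1757]
tool_rot: [[0.836, 0.547, 0.046], [-0.039, -0.024, 0.999], [0.547, -0.837, 0.002]]
force: [0.3, -0.0, -1.0]
width: 0.0639
```

```bash
python3 - <<'E'
from h import *
o=manip.get_obs();print(o['t'],o['tool_pos'],o['tool_rot'],o['width'],o['qpos'])
print(rowto(o,*gpose([.551,.0592,.16],88,-33)),rowto(o,*gpose([.551,.0592,.0725],88,-33)))
E
```

```text
53.35 [0.5573 0.0552 0.1757] [[ 0.8359  0.547   0.0461]
 [-0.0394 -0.024   0.9989]
 [ 0.5475 -0.8368  0.0015]] 0.06391523490881257 [ 0.4627  0.5454 -0.9785  2.2285  1.6489  0.634  -0.2445]
[ 0.046 -0.097  0.033 -0.282  0.571  0.076] [ 0.046 -0.097  0.033 -1.241  2.036  0.073]
```

>>> carry_out(
  moves=[
    [0,-0.09,0,-0.28,0.57,0.07,55],
    [0,-0.09,0,-0.55,0.98,0.07,55],
    [0,-0.09,0,-0.8,1.36,0.07,55],
    [0,-0.09,0,-1.0,1.67,0.07,55],
    [0,-0.09,0,-1.14,1.88,0.07,55],
    [0,-0.09,0,-1.21,1.99,0.07,55],
    [0,-0.09,0,-1.24,2.03,0.07,55],
    [0,-0.09,0,-1.24,2.03,0.07,55],
    [0,-0.09,0,-1.24,2.03,0.07,55],
  ],
)

```text
t: 54.25
tool_pos: [0.5613, 0.0585, 0.0574]
tool_rot: [[0.836, 0.548, 0.038], [-0.029, -0.024, 0.999], [0.548, -0.836, -0.004]]
force: [0.1, 0.5, -2.2]
width: 0.064
```

```bash
python3 - <<'E'
from h import *
o=manip.get_obs();print(o['t'],o['tool_pos'],o['tool_rot'],o['force'],o['qpos'],o['tool_pos']-.019*o['tool_rot'][:,1])
E
```

```text
54.25 [0.5613 0.0585 0.0574] [[ 0.8357  0.5479  0.0377]
 [-0.0293 -0.0241  0.9993]
 [ 0.5485 -0.8362 -0.0041]] [ 0.1277  0.4974 -2.1891] [ 0.367   0.8467 -0.9235  2.3166  2.0766  0.8717 -0.6104] [0.5509 0.059  0.0733]
```

>>> carry_out(
  moves=[
    [0,0,0,-0.012,0.018,0,55],
    [0,0,0,-0.024,0.036,0,55],
    [0,0,0,-0.032,0.048,0,55],
    [0,0,0,-0.032,0.048,0,55],
  ],
)

```text
t: 54.65
tool_pos: [0.5624, 0.0584, 0.0556]
tool_rot: [[0.834, 0.551, 0.038], [-0.029, -0.025, 0.999], [0.552, -0.834, -0.005]]
force: [-0.2, -1.5, 4.4]
width: 0.0643
```

>>> carry_out(
  moves=[
    [0,0,0,0,0,0,70],
    [0,0,0,0,0,0,85],
    [0,0,0,0,0,0,85],
    [0,0,0,0,0,0,85],
    [0,0,0,0,-0.5,0,85],
    [0,0,0,0,-1.2,0,85],
    [0,0,0,0.3,-2.2,0,85],
    [0,0,0,0.6,-3.0,0,85],
    [0,0,0,0.6,-3.0,0,85],
  ],
)

```text
t: 55.55
tool_pos: [0.5053, 0.0629, 0.2027]
tool_rot: [[0.829, 0.558, 0.036], [-0.027, -0.025, 0.999], [0.558, -0.829, -0.006]]
force: [1.7, -0.3, -0.3]
width: 0.0849
```

```bash
python3 - <<'E'
from h import *
im,C,o=shot("wrist","w32");print(o['t'],o['tool_pos'],o['tool_rot'],o['force'],o['qpos'])
xA=np.array([.9994,-.0349,0]);bar=np.array([.4335,.0633,0])
p=bar-.035*xA
plan(o,([*p[:2],.23],88),([*p[:2],.032],88)); print(p)
E
```

```text
55.55 [0.5053 0.0629 0.2027] [[ 0.8291  0.558   0.036 ]
 [-0.0266 -0.025   0.9993]
 [ 0.5585 -0.8295 -0.0059]] [ 1.6582 -0.2625 -0.2564] [ 0.4765  0.4081 -1.0071  2.3211  1.5975  0.579  -0.277 ]
[ 0.057  0.007  5.659 -1.467 -1.645 -0.048]
[0.   0.   0.   0.   3.96 0.  ]
[0.3985 0.0645 0.    ]
```

View pics/w32.png

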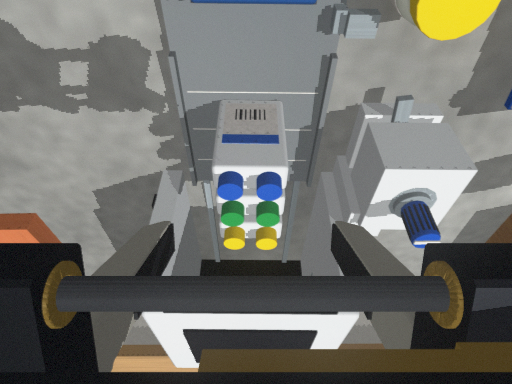

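```bash
python3 - <<'E'
from h import *
o=manip.get_obs()
R_=down(np.radians(88),np.radians(15))
plan(o,([.404,.0645,.22],R_),([.404,.0645,.035],R_)); print(R_)
E
```

```text
[ 0.066 -0.018  8.112 -1.454 -1.458 -0.018]
[0.    0.    0.    0.958 3.574 0.   ]
[[ 0.9653 -0.2587  0.0349]
 [-0.0337  0.009   0.9994]
 [-0.2588 -0.9659  0.    ]]
```

>>> carry_out(
  moves=[
    [0,0,0,0,-1,0,30],
    [0.07,0,8.1,-1.45,-1.46,0,0],
    [0.07,0,8.1,-1.45,-1.46,0,0],
    [0.07,0,8.1,-1.45,-1.46,0,0],
    [0.07,0,8.1,-1.45,-1.46,0,0],
    [0.07,0,8.1,-1.45,-1.46,0,0],
    [0.07,0,8.1,-1.45,-1.46,0,0],
    [0.07,0,8.1,-1.45,-1.46,0,0],
    [0.07,0,8.1,-1.45,-1.46,0,0],
    [0.07,0,8.1,-1.45,-1.46,0,0],
  ],
)

```text
t: 56.6
tool_pos: [0.4024, 0.0649, 0.2157]
tool_rot: [[0.963, -0.268, 0.035], [-0.033, 0.012, 0.999], [-0.269, -0.963, 0.003]]
force: [-0.2, 0.3, -0.3]
width: 0.0095
```

```bash
python3 - <<'E'
from h import *
o=manip.get_obs();print(o['t'],o['tool_pos'],o['tool_rot'],o['force'],o['qpos'])
R_=down(np.radians(88),np.radians(15))
plan(o,([.404,.0645,.035],R_))
E
```

```text
56.6 [0.4024 0.0649 0.2157] [[ 0.9627 -0.2683  0.0353]
 [-0.0333  0.0121  0.9994]
 [-0.2685 -0.9633  0.0027]] [-0.1526  0.305  -0.2715] [ 0.5702  0.6466 -1.1916  1.8699  0.4502  1.2787  0.737 ]
[-0.026  0.003 -0.096  1.002  3.472 -0.016]
```

>>> carry_out(
  moves=[
    [0,0,0,0.25,0.87,0,0],
    [0,0,0,0.5,1.74,0,0],
    [0,0,0,0.8,2.75,0,0],
    [0,0,0,0.95,3.3,0,0],
    [0,0,0,1.0,3.47,0,0],
    [0,0,0,1.0,3.47,0,0],
    [0,0,0,1.0,3.47,0,0],
  ],
)

```text
t: 57.3
tool_pos: [0.406, 0.066, 0.0381]
tool_rot: [[0.964, -0.263, 0.036], [-0.034, 0.013, 0.999], [-0.263, -0.965, 0.004]]
force: [0.6, 0.6, -0.6]
width: 0.0004
```

>>> carry_out(
  moves=[
    [0,0,0,0.04,-0.011,0,0],
    [0,0,0,0.08,-0.021,0,0],
    [0,0,0,0.11,-0.029,0,0],
    [0,0,0,0.14,-0.037,0,0],
    [0,0,0,0.17,-0.045,0,0],
    [0,0,0,0.2,-0.053,0,0],
    [0,0,0,0.23,-0.062,0,0],
    [0,0,0,0.27,-0.072,0,0],
    [0,0,0,0.32,-0.086,0,0],
    [0,0,0,0.37,-0.099,0,0],
  ],
)

```text
t: 58.3
tool_pos: [0.424, 0.0647, 0.0364]
tool_rot: [[0.963, -0.267, 0.036], [-0.034, 0.012, 0.999], [-0.267, -0.964, 0.002]]
force: [-2.0, -0.1, 1.9]
width: 0.0002
```

```bash
python3 - <<'E'
from h import *
im,C,o=shot("top","t4");print(o['t'],o['tool_pos'],o['tool_rot'],o['force'])
for b in blobs(im,(105,120,40),(125,255,255),20): print(b[0],[int(v) for v in b[1]],onz(C,b[0],.049)[:2])
E
```

```text
58.3 [0.424  0.0647 0.0364] [[ 0.963  -0.267   0.0362]
 [-0.0342  0.0121  0.9993]
 [-0.2673 -0.9636  0.0025]] [-2.009  -0.1002  1.9268]
(np.float64(446.1), np.float64(44.8)) [407, 7, 79, 76, 4627] [ 1.1305 -0.6155]
(np.float64(135.9), np.float64(121.8)) [120, 116, 32, 13, 384] [0.8072 0.5689]
(np.float64(423.8), np.float64(154.4)) [420, 143, 9, 23, 127] [ 0.7047 -0.5291]
```

>>> carry_out(
  moves=[
    [0,0,0,0.11,-0.03,0,0],
    [0,0,0,0.22,-0.06,0,0],
    [0,0,0,0.33,-0.09,0,0],
    [0,0,0,0.44,-0.12,0,0],
    [0,0,0,0.55,-0.15,0,0],
    [0,0,0,0.66,-0.18,0,0],
    [0,0,0,0.77,-0.21,0,0],
    [0,0,0,0.88,-0.24,0,0],
    [0,0,0,0.99,-0.27,0,0],
    [0,0,0,1.1,-0.3,0,0],
  ],
)

```text
t: 59.35
tool_pos: [0.482, 0.0624, 0.0362]
tool_rot: [[0.963, -0.266, 0.037], [-0.035, 0.012, 0.999], [-0.266, -0.964, 0.002]]
force: [-1.7, -0.7, 1.1]
width: 0.0004
```

>>> carry_out(
  moves=[
    [0,0,0,0.11,-0.03,0,0],
    [0,0,0,0.22,-0.06,0,0],
    [0,0,0,0.33,-0.09,0,0],
    [0,0,0,0.44,-0.12,0,0],
    [0,0,0,0.55,-0.15,0,0],
    [0,0,0,0.66,-0.18,0,0],
    [0,0,0,0.77,-0.21,0,0],
    [0,0,0,0.86,-0.23,0,0],
    [0,0,0,0.93,-0.25,0,0],
    [0,0,0,0.98,-0.265,0,0],
  ],
)

```text
t: 60.35
tool_pos: [0.5327, 0.061, 0.036]
tool_rot: [[0.963, -0.265, 0.037], [-0.034, 0.013, 0.999], [-0.266, -0.964, 0.003]]
force: [-2.2, -0.8, 0.2]
width: 0.0002
```

```bash
python3 - <<'E'
from h import *
im,C,o=shot("scene","s4");print(o['t'],o['tool_pos'],o['tool_rot'],o['force'],o['qpos'])
E
```

```text
60.35 [0.5327 0.061  0.036 ] [[ 0.9635 -0.2653  0.0366]
 [-0.0345  0.0128  0.9993]
 [-0.2656 -0.9641  0.0032]] [-2.1631 -0.8347  0.1862] [ 0.3801  0.999  -0.9432  1.6754  0.7099  1.1583  0.7354]
```

>>> carry_out(
  moves=[
    [0,0,0,0.08,-0.022,0,0],
    [0,0,0,0.16,-0.044,0,0],
    [0,0,0,0.24,-0.066,0,0],
    [0,0,0,0.32,-0.088,0,0],
    [0,0,0,0.4,-0.11,0,0],
    [0,0,0,0.48,-0.132,0,0],
    [0,0,0,0.56,-0.154,0,0],
    [0,0,0,0.62,-0.17,0,0],
    [0,0,0,0.66,-0.182,0,0],
    [0,0,0,0.7,-0.193,0,0],
  ],
)

```text
t: 61.4
tool_pos: [0.5686, 0.0595, 0.036]
tool_rot: [[0.963, -0.266, 0.037], [-0.034, 0.012, 0.999], [-0.266, -0.964, 0.003]]
force: [-0.7, -0.0, -0.4]
width: 0.0004
```

>>> carry_out(
  moves=[
    [0,0,0,0.02,-0.0055,0,0],
    [0,0,0,0.04,-0.011,0,0],
    [0,0,0,0.06,-0.0165,0,0],
    [0,0,0,0.08,-0.022,0,0],
    [0,0,0,0.1,-0.0275,0,0],
    [0,0,0,0.12,-0.033,0,0],
    [0,0,0,0.12,-0.033,0,0],
  ],
)

```text
t: 62.1
tool_pos: [0.5729, 0.0592, 0.036]
tool_rot: [[0.962, -0.27, 0.036], [-0.034, 0.011, 0.999], [-0.27, -0.963, 0.002]]
force: [-5.7, 0.3, 0.8]
width: 0.0007
```

>>> carry_out(
  moves=[
    [0,0,0,0.03,-0.008,0,0],
    [0,0,0,0.06,-0.016,0,0],
    [0,0,0,0.06,-0.016,0,0],
  ],
)

```text
t: 62.4
tool_pos: [0.573, 0.0592, 0.036]
tool_rot: [[0.961, -0.276, 0.034], [-0.032, 0.01, 0.999], [-0.276, -0.961, 0.001]]
force: [-10.1, -1.0, 3.5]
width: 0.0003
```

>>> carry_out(
  moves=[
    [0,0,0,-0.2,0.05,0,0],
    [0,0,0,-0.4,0.1,0,0],
    [0,0,0,-0.6,0.16,0,0],
    [0,0,0,-0.8,-0.8,0,0],
    [0,0,0,-1.1,-2.0,0,0],
    [0,0,0,-1.4,-3.5,0,20],
    [0,0,0,-1.4,-4,0,30],
    [0,0,0,-1.4,-4,0,30],
    [0,0,0,-1.4,-4,0,30],
  ],
)

```text
t: 63.3
tool_pos: [0.5656, 0.0601, 0.2499]
tool_rot: [[0.965, -0.258, 0.037], [-0.035, 0.014, 0.999], [-0.258, -0.966, 0.005]]
force: [-0.0, -0.0, -0.5]
width: 0.027
```

```bash
python3 - <<'E'
from h import *
im,C,o=shot("wrist","w33");print(o['t'],o['tool_pos'],o['tool_rot'],o['force'],o['qpos'])
im2,C2,o2=shot("scene","s5"); im3,C3,_=shot("top","t5")
for b in blobs(im,(105,120,60),(125,255,255),30): print(b[0],[int(v) for v in b[1]],onz(C,b[0],.049))
cv2.imwrite("pics/j.png",np.hstack([cv2.resize(im2[80:330,100:400,::-1],(400,333)),cv2.resize(im[:,:,::-1],(400,300))[:300] if 0 else cv2.resize(im[:,:,::-1],(400,333))]))
plan(o,([.6063,.2103,.215],-8.5))
E
```

```text
63.3 [0.5656 0.0601 0.2499] [[ 0.9654 -0.2581  0.0374]
 [-0.0349  0.0144  0.9993]
 [-0.2585 -0.966   0.0049]] [-0.0245 -0.0124 -0.5203] [ 0.397   0.7968 -1.0609  1.3743  0.5197  1.5616  0.8849]
(np.float64(448.7), np.float64(141.2)) [437, 79, 26, 126, 572] [0.4923 0.2904 0.049 ]
(np.float64(252.3), np.float64(234.5)) [228, 230, 50, 10, 495] [0.5912 0.0592 0.049 ]
(np.float64(433.4), np.float64(251.5)) [426, 247, 14, 11, 59] [0.6189 0.2673 0.049 ]
(np.float64(249.0), np.float64(337.9)) [226, 336, 46, 5, 216] [0.7097 0.0509 0.049 ]
[ 2.064 15.964 -1.916  0.862  0.508  3.028]
```

View pics/j.png

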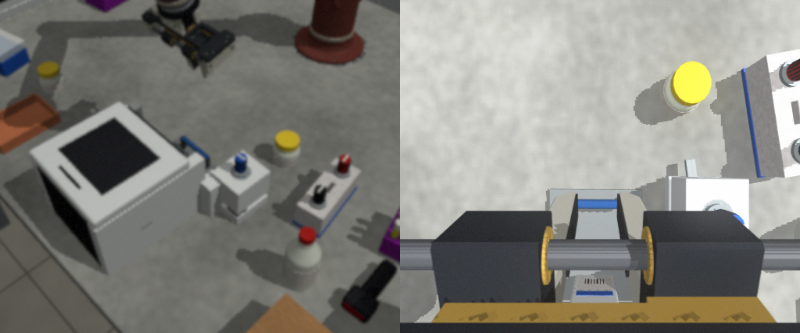

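```bash
python3 - <<'E'
from h import *
o=manip.get_obs();plan(o,([.6069,.2119,.22],-8.5))
E
```

```text
[ 2.17  15.96  -1.959  0.873  0.288  3.101]
```

>>> carry_out(
  moves=[
    [2.17,15.96,-1.96,0.87,0.29,3.1,60],
    [2.17,15.96,-1.96,0.87,0.29,3.1,60],
    [2.17,15.96,-1.96,0.87,0.29,3.1,60],
    [2.17,15.96,-1.96,0.87,0.29,3.1,60],
    [2.17,15.96,-1.96,0.87,0.29,3.1,60],
    [2.17,15.96,-1.96,0.87,0.29,3.1,60],
    [2.17,15.96,-1.96,0.87,0.29,3.1,60],
    [2.17,15.96,-1.96,0.87,0.29,3.1,60],
    [2.17,15.96,-1.96,0.87,0.29,3.1,60],
    [2.17,15.96,-1.96,0.87,0.29,3.1,60],
  ],
)

```text
t: 64.45
tool_pos: [0.6064, 0.2114, 0.2195]
tool_rot: [[0.041, -0.026, 0.999], [-0.999, 0.024, 0.041], [-0.025, -0.999, -0.025]]
force: [-0.4, -0.1, 0.2]
width: 0.0602
```

```bash
python3 - <<'E'
from h import *
o=manip.get_obs();plan(o,([.6069,.2119,.22],-8.5))
E
```

```text
[ 0.261  1.81  -0.216 -0.009 -0.01   0.011]
```

>>> carry_out(
  moves=[
    [0.26,1.8,-0.22,0,0,0,60],
    [0.26,1.8,-0.22,0,0,0,60],
    [0.26,1.8,-0.22,0,0,0,60],
    [0.26,1.8,-0.22,0,0,0,60],
    [0.26,1.8,-0.22,0,0,0,60],
    [0.26,1.8,-0.22,0,0,0,60],
  ],
)

```text
t: 65.05
tool_pos: [0.6073, 0.2122, 0.2216]
tool_rot: [[-0.141, 0.002, 0.99], [-0.99, 0.002, -0.141], [-0.003, -1.0, 0.002]]
force: [0.2, 0.2, 0.4]
width: 0.0601
```

```bash
python3 - <<'E'
from h import *
im,C,o=shot("wrist","w34");o=manip.get_obs();print(o['tool_pos'],o['tool_rot']);plan(o,([.6069,.2119,.112],-8.5))
print(head(im,C,"blue",proj(C,[.607,.212,.144]),z=.144,rad=30))
E
```

```text
[0.6074 0.2123 0.2218] [[-0.1408  0.0025  0.99  ]
 [-0.99    0.0024 -0.1408]
 [-0.0027 -1.      0.0022]]
[-0.02   0.068 -0.026  0.014  2.196 -0.013]
{'px': (251.5347900390625, 197.34584045410156), 'ax': (27.92750358581543, 29.348539352416992), 'pos': array([0.6074, 0.2112]), 'mark': array([0.6073, 0.2112]), 'az': np.float64(89.578333288602)}
```

>>> carry_out(
  moves=[
    [0,0,0,0.012,0.9,0,60],
    [0,0,0,0.012,1.6,0,60],
    [0,0,0,0.012,2.0,0,60],
    [0,0,0,0.012,2.19,0,60],
    [0,0,0,0.012,2.19,0,60],
    [0,0,0,0.012,2.19,0,15],
    [0,0,0,0.012,2.19,0,15],
    [0,0,0,0.012,2.19,0,15],
    [0,0,0,0.012,2.19,0,15],
    [0,0,0,0.012,2.19,0,15],
  ],
  squeeze=25,
)

```text
t: 66.1
tool_pos: [0.6077, 0.2124, 0.1133]
tool_rot: [[-0.141, 0.004, 0.99], [-0.99, 0.003, -0.141], [-0.003, -1.0, 0.003]]
force: [-2.5, 0.4, 3.1]
width: 0.0246
```

>>> carry_out(
  moves=[
    [0,-1.2,0,0,0,0,15],
    [0,-2.4,0,0,0,0,15],
    [0,-3.6,0,0,0,0,15],
    [0,-4.8,0,0,0,0,15],
    [0,-6.0,0,0,0,0,15],
    [0,-7.2,0,0,0,0,15],
    [0,-8.4,0,0,0,0,15],
    [0,-9.6,0,0,0,0,15],
    [0,-10,0,0,0,0,15],
    [0,-10,0,0,0,0,15],
  ],
)

```text
t: 67.1
tool_pos: [0.6072, 0.2126, 0.1133]
tool_rot: [[0.787, 0.003, 0.617], [-0.617, 0.003, 0.787], [0.0, -1.0, 0.004]]
force: [-2.0, -0.1, 2.6]
width: 0.0237
```

```bash
python3 - <<'E'
from h import *
im,C,o=shot("wrist","w35");print(o['tool_pos'],o['force'],o['wrist_torque'],np.degrees(np.arctan2(o['tool_rot'][1,2],o['tool_rot'][0,2])),heldaz(im,C,o),o['qpos'])
E
```

```text
[0.6072 0.2126 0.1133] [-2.0038 -0.0537  2.6305] [-0.013   0.2173 -0.0078] 51.90567031278033 (np.float64(-29.877404921975625), 30) [ 0.052   0.8301 -0.7806  1.5512  0.649   1.0304 -0.001 ]
```

>>> carry_out(
  moves=[
    [0,-1.2,0,0,0,0,15],
    [0,-2.4,0,0,0,0,15],
    [0,-3.6,0,0,0,0,15],
    [0,-4.6,0,0,0,0,15],
    [0,-4.7,0,0,0,0,15],
    [0,-4.7,0,0,0,0,15],
    [0,-4.7,0,0,0,0,15],
  ],
)

```text
t: 67.85
tool_pos: [0.6073, 0.2128, 0.1132]
tool_rot: [[0.985, 0.003, 0.173], [-0.173, 0.003, 0.985], [0.003, -1.0, 0.003]]
force: [-1.4, 0.6, 4.3]
width: 0.0237
```

```bash
python3 - <<'E'
from h import *
im,C,o=shot("wrist","w36");print(o['tool_pos'],o['force'],o['wrist_torque'],np.degrees(np.arctan2(o['tool_rot'][1,2],o['tool_rot'][0,2])),heldaz(im,C,o),o['qpos'])
E
```

```text
[0.6073 0.2128 0.1132] [-1.4109  0.6133  4.2965] [ 0.1504  0.4086 -0.0787] 80.04168036880796 (np.float64(-1.8732277014696013), 30) [ 0.1025  0.8714 -0.8977  1.5496  0.7425  1.085   0.4186]
```

>>> carry_out(
  moves=[
    [0,0,0,0,-0.3,0,15],
    [0,0,0,0,-0.7,0,15],
    [0,0,0,0,-1.2,0,15],
    [0,0,0,0,-1.55,0,15],
    [0,0,0,0,-1.55,0,15],
    [0,0,0,0,-1.55,0,15],
  ],
)

```text
t: 68.5
tool_pos: [0.6075, 0.2111, 0.1899]
tool_rot: [[0.985, 0.004, 0.172], [-0.172, 0.001, 0.985], [0.003, -1.0, 0.001]]
force: [-0.7, -0.8, -1.1]
width: 0.0238
```

```bash
python3 - <<'E'
from h import *
im,C,o=shot("wrist","w37");az=heldaz(im,C,o)[0];yaw=np.degrees(np.arctan2(o['tool_rot'][1,2],o['tool_rot'][0,2]))
print(o['tool_pos'],o['force'],o['width'],az,yaw)
k=keyhole(im,C,near=proj(C,[.6,.212,.1]))['dirs'];print(k)
plan(o,([.4838,.3485,.188],yaw+6.8-az))
E
```

```text
[0.6075 0.2111 0.1899] [-0.7375 -0.8165 -1.072 ] 0.02377011522776293 -1.7574961862828367 80.07037642362948
[(array([0.6021, 0.2057]), np.float64(-14.9)), (array([0.6065, 0.2184]), np.float64(-5.2))]
[-0.01  -1.426  0.034 -2.912  0.031  2.279]
```

>>> carry_out(
  moves=[
    [0,-1.43,0,-2.9,-0.05,2.28,15],
    [0,-1.43,0,-2.9,-0.05,2.28,15],
    [0,-1.43,0,-2.9,-0.05,2.28,15],
    [0,-1.43,0,-2.9,-0.05,2.28,15],
    [0,-1.43,0,-2.9,-0.05,2.28,15],
    [0,-1.43,0,-2.9,0,2.28,15],
    [0,-1.43,0,-2.9,0,2.28,15],
    [0,-1.43,0,-2.9,0,2.28,15],
    [0,-1.43,0,-2.9,0,2.28,15],
  ],
)

```text
t: 69.45
tool_pos: [0.485, 0.348, 0.1897]
tool_rot: [[1.0, 0.003, 0.025], [-0.025, 0.002, 1.0], [0.003, -1.0, 0.002]]
force: [0.1, -0.8, -0.6]
width: 0.0235
```

```bash
python3 - <<'E'
from h import *
im,C,o=shot("wrist","w38");az=heldaz(im,C,o)[0];yaw=np.degrees(np.arctan2(o['tool_rot'][1,2],o['tool_rot'][0,2]))
print(o['tool_pos'],o['force'],o['width'],az,yaw)
plan(o,([.484,.3485,.0755],yaw+6.8-az))
print("red",head(im,C,"red",proj(C,[.433,.342,.106]),rad=18))
E
```

```text
[0.485  0.348  0.1897] [ 0.082  -0.798  -0.5812] 0.023528218869068272 6.7251248743865615 88.55048494263295
[-0.016 -0.013  0.026 -0.027  2.284  0.005]
red {'px': (243.95025634765625, 126.76421356201172), 'ax': (30.26140022277832, 30.60787010192871), 'pos': array([0.4329, 0.3423]), 'mark': array([0.433 , 0.3421]), 'az': np.float64(6.413430955900701)}
```

>>> carry_out(
  moves=[
    [0,0,0,0,0.6,0,15],
    [0,0,0,0,1.2,0,15],
    [0,0,0,0,1.5,0,15],
    [0,0,0,0,1.7,0,15],
    [0,0,0,0,1.9,0,15],
    [0,0,0,0,2.1,0,15],
    [0,0,0,0,2.26,0,15],
    [0,0,0,0,2.26,0,15],
  ],
)

```text
t: 70.3
tool_pos: [0.4841, 0.3491, 0.0763]
tool_rot: [[1.0, 0.002, 0.023], [-0.023, 0.001, 1.0], [0.002, -1.0, 0.001]]
force: [-0.9, 0.0, -1.7]
width: 0.0236
```

Inserted without contact; release and back off, then check everything from the camera.

>>> carry_out(
  moves=[
    [0,0,0,0,0,0,60],
    [0,0,0,0,0,0,60],
    [0,0,0,0,0,0,60],
    [0,0,0,0,-1,0,60],
    [0,0,0,0,-2,0,60],
    [0,0,0,1,-3,-0.5,60],
    [0,0,0,2,-3,-1,60],
    [0,0,0,3,-3,-2,60],
    [0,0,0,3.2,-3,-2.4,60],
    [0,0,0,3.2,-3,-2.4,60],
  ],
)

```text
t: 71.3
tool_pos: [0.6461, 0.2188, 0.227]
tool_rot: [[0.999, 0.006, 0.034], [-0.034, -0.001, 0.999], [0.006, -1.0, -0.001]]
force: [1.1, -0.5, -0.3]
width: 0.0597
```

>>> carry_out(
  moves=[
    [0,0,0,0,0,0,60],
    [0,0,0,0,0,0,60],
    [0,0,0,0,0,0,60],
  ],
)

```text
t: 71.6
tool_pos: [0.6388, 0.2288, 0.228]
tool_rot: [[1.0, 0.002, 0.017], [-0.017, 0.004, 1.0], [0.002, -1.0, 0.004]]
force: [-0.5, 0.6, -0.2]
width: 0.0597
```

```bash
python3 - <<'E'
from h import *
im,C,o=shot("wrist","w39");print(o['t'],o['tool_pos'],o['force'])
print(keyhole(im,C,near=proj(C,[.607,.212,.1])))
print("blue",head(im,C,"blue",proj(C,[.484,.349,.106]),rad=16))
for b in blobs(im,(105,120,60),(125,255,255),30): print(b[0],[int(v) for v in b[1]],onz(C,b[0],.049))
for x,y in [(.432,.342),(.484,.349),(.534,.355)]: print("px",proj(C,[x,y,.106]))
t,Ct,_=shot("top","t6"); s,Cs,_=shot("scene","s6")
# caps seen in scene/top; compare to home prediction
for n,(lo,hi) in CAPS.items():
    for b in blobs(t,lo,hi,8): print("top",n,b[0],int(b[1][4]),onz(Ct,b[0],.12)[:2])
for n in("red","blue"):
    for z in (.106,):
        print(n,"scene px expected",proj(Cs,[*( (.433,.342) if n=="red" else (.484,.349)),z]),[ (b[0],int(b[1][4])) for lo,hi in HS[n] for b in blobs(s,(lo[0],lo[1],60),hi,10)])
E
```

```text
71.6 [0.6388 0.2288 0.228 ] [-0.4951  0.6147 -0.2044]
{'gold': array([0.6068, 0.2118]), 'gold_px': (np.float64(233.15962441314554), np.float64(146.38732394366198)), 'ring': array([0.6069, 0.2119]), 'ell': ((233.2015838623047, 146.5577850341797), (46.65631866455078, 47.443939208984375), 149.62025451660156), 'dirs': [(array([0.606 , 0.2059]), np.float64(-8.3)), (array([0.6077, 0.2183]), np.float64(-7.9))]}
blue {'px': (402.0, -2.0), 'ax': (9.356663703918457, 18.958824157714844), 'pos': array([0.4919, 0.3487]), 'mark': array([0.4936, 0.3505]), 'az': np.float64(88.2970629523161)}
(np.float64(334.4), np.float64(50.2)) [329, 0, 19, 101, 323] [0.5212 0.3108 0.049 ]
(np.float64(377.1), np.float64(3.5)) [372, 0, 12, 9, 34] [0.4808 0.3494 0.049 ]
(np.float64(391.9), np.float64(5.6)) [374, 0, 38, 16, 204] [0.4828 0.3635 0.049 ]
(np.float64(86.2), np.float64(128.3)) [43, 122, 88, 14, 994] [0.5918 0.0581 0.049 ]
(np.float64(81.6), np.float64(234.6)) [55, 232, 52, 6, 235] [0.709  0.0358 0.049 ]
px [400.8223 -91.9388]
px [403.3601 -13.2231]
px [404.6736  55.2187]
top orange (np.float64(116.3), np.f
[... 1345 characters left out ...]
.2)), 16), ((np.float64(363.5), np.float64(44.8)), 12), ((np.float64(291.1), np.float64(61.9)), 30), ((np.float64(280.1), np.float64(62.9)), 16), ((np.float64(365.6), np.float64(112.3)), 40), ((np.float64(363.5), np.float64(120.1)), 19), ((np.float64(360.2), np.float64(201.2)), 16), ((np.float64(330.0), np.float64(256.4)), 118), ((np.float64(449.8), np.float64(325.4)), 3861), ((np.float64(447.3), np.float64(292.2)), 54)]
blue scene px expected [349.3067 209.6265] [((np.float64(103.0), np.float64(126.6)), 376), ((np.float64(245.1), np.float64(189.8)), 66), ((np.float64(8.7), np.float64(210.6)), 926), ((np.float64(349.3), np.float64(212.0)), 30), ((np.float64(338.9), np.float64(359.1)), 1355)]
```

```bash
python3 - <<'E'
from h import *
o=manip.get_obs(); d=np.load("w2.npz")
for fn,C in(("w2",cam("wrist",dict(tool_pos=d['pos'],tool_rot=d['rot']))),("w39",cam("wrist",o))):
    im=cv2.imread(f"pics/{fn}.png")[:,:,::-1].copy(); n=proj(C,[.607,.212,.1]); k=keyhole(im,C,near=n)
    g=cv2.cvtColor(im,cv2.COLOR_RGB2GRAY).astype(float); 
    # left(-y side)/right(+y side) edges of the console top: steepest change along rows
    for name,y0 in(("right",.2527),):
        P=[]
        for x in np.linspace(.575,.645,25):
            s=np.linspace(y0-.007,y0+.007,57); v=[cv2.getRectSubPix(g.astype(np.float32),(1,1),tuple(float(t) for t in proj(C,[x,y,.1])))[0,0] for y in s]
            P.append((x,s[np.argmin(np.diff(cv2.GaussianBlur(np.array(v,np.float32)[:,None],(1,9),0)[:,0]))]))
        P=np.array(P); f=np.polyfit(*P.T,1); r=P[:,1]-np.polyval(f,P[:,0]); f=np.polyfit(*P[abs(r)<.001].T,1)
        print(fn,name,"edge az",np.degrees(np.arctan(f[0])),"n",(abs(r)<.001).sum())
    a,b=[m for m,_ in k['dirs']][:2]; a,b=sorted((a,b),key=lambda q:q[1]); print("slot az from halves",np.degrees(np.arctan2(-(b-a)[0],(b-a)[1])),k['dirs'])
E
```

```text
w2 right edge az -2.5407547896930476 n 25
slot az from halves -3.6619355755194056 [(array([0.6065, 0.2061]), np.float64(-3.5)), (array([0.6073, 0.2186]), np.float64(-1.6))]
w39 right edge az -2.6840107507483197 n 25
slot az from halves -7.744710546423064 [(array([0.607 , 0.2047]), np.float64(-8.4)), (array([0.6087, 0.2172]), np.float64(-8.0))]
```

```bash
python3 -c "
from cell import manip
print(manip.close_job())"
```

```text
the job is handed in; nothing more can be done
None
```

I finished the whole task and handed it in at about 72 s of the 210 s allowed. The hand-in reports no verdict.

**What I did:**
- **Finding the key:** The red key jammed at about 0.29 rad, so I put it back in the stand. The blue key turned the latch to its stop.
- **Tray and cartridges:** I drew the tray out to its stop and stood the yellow, green and blue cartridges in a row on it. Then I pushed it home slowly until the stop pushed back with about 10 N.
- **Locking:** I relocked with the blue key and hung it back in the middle slot. The black key was never moved.

**Last checks:**
- **Tray:** The grip bar measured x ≈ 0.592 m, which matches its home position.
- **Latch:** It reads about 0.07–0.10 rad. It is not exactly zero because the blade has some play in the slot, but it is under the 0.15 rad limit.
- **Keys:** Red and blue were at their expected places in the stand in the scene picture. I did not measure the black key at the end.
- **Cartridges:** A picture before the push showed all three upright. After it I only saw the blue one clearly; the other two were hidden behind it and under the housing roof.
- **Bystanders:** I did not measure them again; none was approached or seen to move.

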